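# Set the test kiln's programme and start the firing

### The arm

A 6-joint arm with a two-finger parallel gripper is mounted at the origin on the work surface. World frame = base frame: x ahead of the robot, y to its left, z up, the work surface at z = 0. Lengths are in m, angles in rad, forces in N, time in s.
With the tool pointing down it reaches from about 0.35 to 0.725 m from the base axis. Payload 4.3 kg.
Tool frame: the origin (TCP) lies midway between the tips of the shut fingers; the grasp point (between the pads) lies 19 mm behind it; z points along the fingers, y is the direction in which the jaws open and shut (so a half turn about z gives the same grasp; the last joint's range is limited). The gripper opens to 85 mm and grips with 20 to 120 N. Pads are 22 mm wide; open, the fingers measure 114 mm over their backs; the gripper's body (76 mm by 85 mm) begins 54 mm behind the grasp point. The pads swing forward as they close: fully open they stand 13 mm farther back than shut.
Start: joints at [1.064, 0.377, 0.081, 1.274, 0, 1.46], TCP at [0.222, 0.53, 0.231] pointing down, gripper open.
Joint ranges: [-2.72, 2.72], [-0.84, 1.66], [-1.02, 1.22], [-1.77, 2.12], [-1.37, 1.28], [-3.14, 3.14]. Speed limits (rad/s): [2.57, 2.57, 3.14, 3.14, 3.14, 3.14].

### API

Orientations are given as a unit quaternion [x, y, z, w].
In Python, from bench import observe, vision, finish_job gives the robot as it stands.
- The arm moves only by the tool apply_moves, never from a script. Its argument "series" is a list of rows, each a list of 6 numbers: the shift along the tool's x, y, z in m, then the turn, a rotation vector about the tool's x, y, z in degrees. In form: [[x, y, z, ax, ay, az], ...]. A call has 1 to 8 rows; each row shifts and turns the pose as measured when the row begins, along the tool's axes as they then stand; what a row does not reach is not made up. A row lasts 1/12 s, in which the tool goes at most 41.7 mm and 7.16 degrees, less where a joint would pass 70% of its speed; a pose out of reach is approached as far as the arm can. A call with a gripper value outside its range is refused whole. "jaw" is the opening, from 0 (shut) to 1 (fully open), set as the call begins (left out, the last holds). The fingers move at their own pace and stop on an object; "grip_force" is the grip in N (left out, the last holds). Time passes only in rows, so rows that do not move let the fingers close. It gives the time, the measured TCP pose, the force and the opening at its end, in the units of the state.
- observe(): the state, without advancing time (a new reading comes with each control period).
- vision.snapshot(name): name is "side" or "top" or "wrist"; returns a dict with "color" (400x640x3 uint8, red, green, blue), "intrinsics" (3x3 intrinsics, pixels), "eye" and "attitude" of the camera in the world. Camera axes: x right, y down, z forward; pixel columns grow to the right and rows downward; lengths in m; the calibration is good to about 2 mm. A picture is of the moment at which its call begins. There is no depth.
- finish_job(): hands the job in, once; it reports no verdict.
The state is a dict: "time": time; "joints": joint angles; "qd": joint speeds; "joint_efforts": joint torques, N m; "position": TCP position; "tool_rot": TCP orientation; "ft_force": force on the tool from outside, world axes, zero at the start; "torque": the same for the moment, N m; "finger_gap": opening from 0.0 (shut) to 1.0 (fully open).
Only numpy, scipy, OpenCV 4.12 (cv2) and the standard library are available. Lean on these libraries where they do the work, as an engineer would, in place of code of your own. Each camera call takes 0.05 s, during which the arm holds its last target.

### The job

The test kiln is loaded and ready to fire: using only your fingertips or the outside of your fingers, push its door fully shut and click the programme selector (the bar handle with a nose) round to position 5, the fifth click clockwise from Off. Then, and not before, press the flat start button down and let it come up again. Grasp and force nothing, and leave the other controls and all the pots and tools as they are.

Things in the scene. Friction and masses are not known exactly. Their poses are not given: they have to be found in the camera images.
- kiln: Front-loading steel test kiln with a grey control desk fixed to its right side; it does not move. Origin on the table below the corner where kiln front and desk meet; x to the back, y left, z up. Kiln case: x 0 to 270, y 0 to 300, z 20 to 260 mm. Desk: x -130 to 150, y -250 to 0 mm; its top panel slopes up to the back by 10 degrees, from 75 mm high at its front edge to 124 mm.
- door (a joint): Door angle (rad): 0 fully shut, growing as it swings open to the front and left; starts between 0.6 and 1.0. The door is 280 mm wide, 45 mm thick, from 30 to 250 mm high, hinged on its left edge about a vertical axis. It has some friction (1 to 5 N where it is pushed), stays where it is left and stops firmly at 0.
- door_hinge (a point): Point on the door's hinge axis at the height of the door's top edge (250 mm). Turns with the door: x points into the kiln, square to the door; -y runs along the door to its free edge. The outer face lies 46 mm from the axis towards -x.
- door_face (a point): Point on the door's outer face to push on: 180 mm from the hinge, 25 mm below the door's top edge. Turns with the door; x points square into the door, -y to its free edge. An upright steel bar handle stands 35 mm off the face, 65 mm farther towards the free edge, from 85 to 195 mm high.
- selector (a joint): Programme selector angle (rad), growing clockwise seen from above: 0 is Off, at the anticlockwise end stop (printed dot); positions 1 to 8 follow, a click every 0.5236 rad (30 degrees), at printed ticks. A sprung ball holds it in each position; half-way between two it snaps on into the next. A click takes 3 to 5 N at 30 mm from the axis. Starts resting at Off, 1, 2 or 3.
- selector_axis (a point): Point on the selector's axis level with the top of its bar handle, 30.5 mm above the panel. Fixed: z is the turning axis (out of the panel), x up the slope, y left. At position n the nose points 120 - 30 n degrees anticlockwise from x. Under the handle is a skirt 52 mm across, up to 7.5 mm above the panel; no other control within 75 mm.
- selector_nose (a point): Tip of the nose of the selector's black bar handle, level with its top; turns with it. The handle is 14 mm wide, reaches 35 mm from the axis at the nose (where a white line runs) and 36 mm at the blunt tail, and stands from 4.5 to 30.5 mm above the panel.
- start (a joint): Travel of the start button (m): 0 up, 0.006 fully down, which takes 5 N; springs back. It counts as pressed beyond 0.004.
- start_top (a point): Centre of the flat top of the start button, a black cap 28 mm across in a steel collar 44 mm across, at the front right of the desk; z points out of the panel. Up, it stands 22 mm above the panel and 10 mm above its collar.
- stop (a joint): Travel of the stop button (m): 0 up, 0.005 down. To be left alone.
- stop_top (a point): Top of the stop button, a black mushroom head 38 mm across, 35 mm above the panel, at the front left of the desk.
- limit_mark (a point): Mark at the rim of the small round limit knob, 30 mm across and 19 mm high, at the back right of the desk. To be left alone.
- mug: White mug, 76 mm across with a handle, 85 mm high, in front of the control desk; stands loose, to be left alone. Origin at the centre of its underside.
- beaker: White beaker, 66 mm across, 100 mm high, to the right of the control desk; stands loose, to be left alone. Origin at the centre of its underside.
- bowl: Terracotta bowl, 124 mm across, 55 mm high, to the right; stands loose, to be left alone. Origin at the centre of its underside.
- egg_jar: Egg-shaped white jar, 92 mm across, 130 mm high, to the left of the kiln; stands loose, to be left alone. Origin at the centre of its underside.
- glaze_jar: Glass jar with a steel cap, 68 mm across, 90 mm high, to the right; stands loose, to be left alone. Origin at the centre of its underside.
- test_cup: Little white cup, 52 mm across, 50 mm high, standing on the kiln's roof (roof 260 mm high); stands loose, to be left alone. Origin at the centre of its underside.
- glaze_brush: Brush lying loose on the table at the front right; to be left alone.
- prop: Round kiln prop, 32 mm across, 75 mm high, on the left; stands loose, to be left alone. Origin at the centre of its underside.

How it is judged:
By the outcome, as a careful person would: the job done as asked, in the order asked, and still so for the second after the job is handed in, with the robot touching nothing.
It also fails if it takes over 64 s, if anything falls off the work surface, if the arm or the gripper's body presses on something with over 40 N, if the wrist force passes 120 N, or if a joint passes its speed limit or range.

## Working session

There is one attempt and no reset: what is moved stays moved. The work goes in short steps, Python scripts to look and compute and a tool call to move; the robot and the scene stay as the last step left them, time stands still between calls to the robot, and variables do not carry over. Pictures are saved under pics/ and viewed, and the job is handed in when it is done.

Besides the shell and the picture viewer there is one more tool, called after "Call:" as name(argument=value, ...), one argument or row to a line, values as JSON. apply_moves: Moves the arm, as the interface text tells. Its arguments: {"type":"object","properties":{"series":{"type":"array","items":{"type":"array","items":{"type":"number"}}},"jaw":{"type":"number"},"grip_force":{"type":"number"}},"required":["series"]}

```bash
ls; mkdir -p pics; python3 - <<'E'
from bench import observe, vision
import cv2,json
print(observe())
for n in ["side","top","wrist"]:
    s=vision.snapshot(n)
    cv2.imwrite(f"pics/{n}0.png",s["color"][:,:,::-1])
    print(n,s["intrinsics"],s["eye"],s["attitude"])
E
```

```text
pics
{'time': 0.0, 'joints': array([ 1.06369494e+00,  3.78064010e-01,  7.96146842e-02,  1.27442585e+00,
       -1.60600680e-05,  1.46048522e+00]), 'qd': array([-0.00153997,  0.00099847,  0.00050531, -0.00059611,  0.00101328,
        0.00037566]), 'joint_efforts': array([ 1.19836059e-03, -4.63599050e+01,  2.69877684e+01,  2.05833034e-02,
       -8.49507899e-06,  8.06488487e-06]), 'position': array([0.22188999, 0.529731  , 0.23035602]), 'tool_rot': array([ 1.97096090e-01,  9.80383624e-01, -9.92728820e-04, -3.08154338e-04]), 'ft_force': array([ 1.07131569,  0.30209127, -0.72388982]), 'torque': array([-0.02112513, -0.04076058, -0.03042685]), 'finger_gap': 1.0007385650357004}
side [[497.29000116   0.         311.44200552]
 [  0.         497.29000116 201.76565026]
 [  0.           0.           1.        ]] [-0.25663529  1.35325907  1.06226139] [-0.21618498  0.83886705 -0.48286176  0.12810408]
top [[407.14266452   0.         313.25980769]
 [  0.         407.14266452 201.58798186]
 [  0.           0.           1.        ]] [0.39911977 0.02374872 1.58235923] [ 0.71438531 -0.69928202  0.0232576  -0.01083392]
wrist [[296.26327727   0.         321.01747886]
 [  0.         296.26327727 202.59614493]
 [  0.           0.           1.        ]] [0.15584791 0.55823067 0.37232237] [0.82400933 0.54802501 0.07892667 0.12019896]
```

View pics/side0.png

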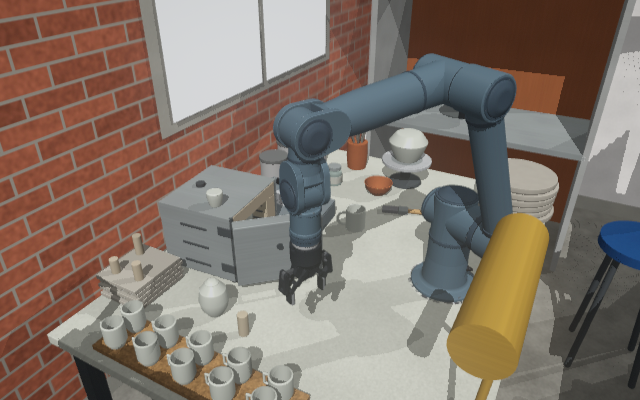

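View pics/top0.png

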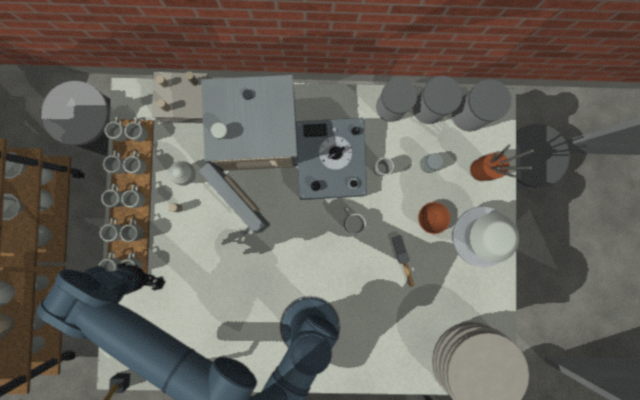

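View pics/wrist0.png

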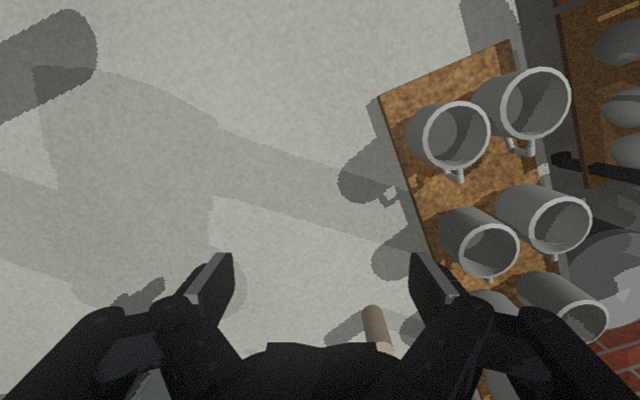

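The top view shows the kiln at columns 203–296, the open door from (203,165) to (262,230), and the desk at columns 298–366, rows 120–198. I'll enlarge that part.

```bash
cat > h.py <<'E'
import numpy as np, cv2
from scipy.spatial.transform import Rotation as R
from bench import observe, vision
def ray(s,u,v):
    K=s["intrinsics"]; d=np.linalg.solve(K,[u,v,1.0]); return np.array(s["eye"]),R.from_quat(s["attitude"]).apply(d)
def onz(s,u,v,z):
    e,d=ray(s,u,v); return e+d*(z-e[2])/d[2]
def proj(s,p):
    c=R.from_quat(s["attitude"]).inv().apply(np.asarray(p)-s["eye"]); q=c@s["intrinsics"].T; return q[...,:2]/q[...,2:]
def save(s,n,box=None,f=1):
    im=s["color"][:,:,::-1]
    if box: im=im[box[1]:box[3],box[0]:box[2]]
    cv2.imwrite(f"pics/{n}.png",cv2.resize(im,None,fx=f,fy=f,interpolation=cv2.INTER_CUBIC))
E
python3 - <<'E'
from h import *
s=vision.snapshot("top")
save(s,"top1",(195,65,375,240),4.4 and 3.4)
save(s,"top2",(290,110,375,205),6)
for p,z in [((203,79.5),.26),((294,76),.26),((296.5,160),.26),((204,162),.26)]: print(onz(s,*p,z))
E
```

```text
[0.85652926 0.37157757 0.26      ]
[0.8764069  0.07337465 0.26      ]
[0.59793318 0.05875129 0.26      ]
[0.58428023 0.35911415 0.26      ]
```

View pics/top1.png

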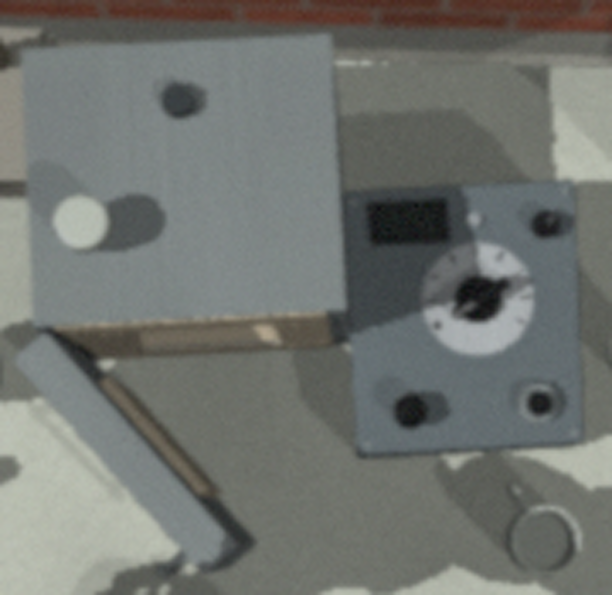

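View pics/top2.png

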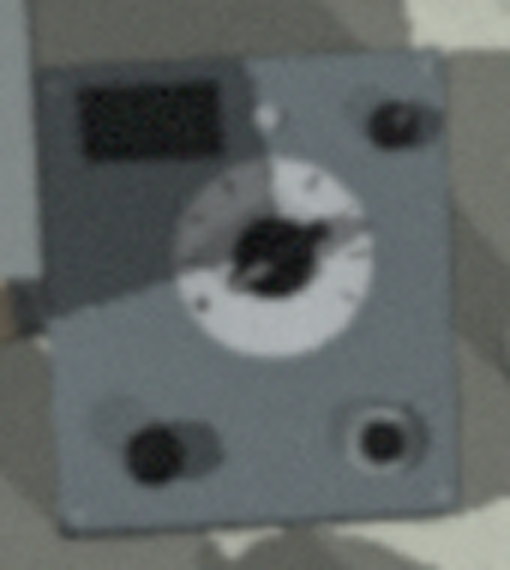

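```bash
python3 - <<'E'
from h import *
s=vision.snapshot("top")
f=lambda p,z:onz(s,195+p[0]/3.4,65+p[1]/3.4,z)
oh,ofr,ih,ifr=[f(p,.25) for p in [(18,360),(203,568),(45,333),(226,540)]]
print(oh,ofr,ih,ifr)
for a,b in[(oh,ofr),(ih,ifr)]:
    d=b-a; print(np.linalg.norm(d),np.degrees(np.arctan2(d[1],d[0])))
g=lambda p,z:onz(s,290+p[0]/6,110+p[1]/6,z)
print("desk",g((68,528),.075),g((455,508),.075),g((440,52),.124))
cors=[f(p,.26) for p in [(25,53),(332,37),(346,308),(35,327)]]
print(cors)
print("cup",f((80,222),.31))
c=np.degrees
yaw=np.radians(2.8)
O=np.array([.598,.0588]); Rk=np.array([[np.cos(yaw),-np.sin(yaw)],[np.sin(yaw),np.cos(yaw)]])
print("kiln frame", [(Rk.T@(p[:2]-O)).round(3) for p in [oh,ofr,ih,ifr]+cors+[g((68,528),.075),g((455,508),.075),g((440,52),.124)]])
print("sel skirt",g((272,258),.12), "stop",g((155,455),.12),"start",g((382,441),.11), "stop",)
E
```

```text
[0.55617615 0.3727297  0.25      ] [0.36018534 0.18959689 0.25      ] [0.58290585 0.34773787 0.25      ] [0.38741319 0.1683424  0.25      ]
0.26823500530544764 -136.94244474371823
0.26533019143696746 -137.45869375706107
desk [0.4844929  0.04250146 0.075     ] [ 0.50217116 -0.19694458  0.075     ] [ 0.77504344 -0.17660578  0.124     ]
[array([0.85284461, 0.37356798, 0.26      ]), array([0.8766786 , 0.07784121, 0.26      ]), array([0.61245322, 0.05821931, 0.26      ]), array([0.58707143, 0.35501739, 0.26      ])]
cup [0.6785149  0.30438522 0.31      ]
kiln frame [array([-0.026,  0.316]), array([-0.231,  0.142]), array([-0.001,  0.289]), array([-0.205,  0.12 ]), array([0.27 , 0.302]), array([0.279, 0.005]), array([ 0.014, -0.001]), array([0.004, 0.296]), array([-0.114, -0.011]), array([-0.108, -0.251]), array([ 0.165, -0.244])]
sel skirt [ 0.64780003 -0.07744632  0.12      ] stop [ 0.52699342 -0.00929814  0.12      ] start [ 0.53946999 -0.14689093  0.11      ] stop
```

```bash
python3 - <<'E'
from h import *
from scipy.optimize import least_squares
s=vision.snapshot("top")
T=lambda p:(195+p[0]/3.4,65+p[1]/3.4); G=lambda p:(290+p[0]/6,110+p[1]/6)
px=[T(p) for p in [(25,53),(332,37),(346,308),(35,327)]]+[G(p) for p in [(68,528),(455,508),(440,52)]]
k=np.array([[.27,.3,.26],[.27,0,.26],[0,0,.26],[0,.3,.26],[-.13,0,.075],[-.13,-.25,.075],[.15,-.25,.124]])
def P(q):
    w=R.from_euler('z',q[2]).apply(k)+[q[0],q[1],0]; return proj(s,w)
r=least_squares(lambda q:(P(q)-np.array(px)).ravel(),[.6,.06,.06])
print(r.x,np.degrees(r.x[2]));print((P(r.x)-px).round(1))
q=r.x; np.save("kiln.npy",q)
W=lambda p:R.from_euler('z',q[2]).apply(p)+[q[0],q[1],0]
K=lambda p:R.from_euler('z',-q[2]).apply(np.array(p)-[q[0],q[1],0])
e=np.radians(10)
# panel height at kiln x: .075+(x+.13)*tan10
for n,p,h in [("sel skirt",(272,258),.0075),("stop",(155,455),.035),("start",(382,441),.022)]:
    eye,d=ray(s,*G(p)); # intersect plane offset by h along normal
    n0=R.from_euler('z',q[2]).apply([-np.sin(e),0,np.cos(e)]); p0=W([-.13,0,.075])+n0*h
    X=eye+d*((p0-eye)@n0)/(d@n0); print(n,X.round(4),K(X).round(4))
for p in [(18,360),(203,568),(45,333),(226,540)]: print(K(onz(s,*T(p),.25)).round(4))
E
```

```text
[0.60994006 0.0570259  0.07834973] 4.489108797912598
[[-1.1 -0.9]
 [-0.1 -0.7]
 [ 0.3  0.8]
 [-0.3  0.2]
 [-1.2  1.1]
 [ 1.4  0.6]
 [ 1.1 -1.1]]
sel skirt [ 0.6494 -0.0781  0.1106] [ 0.0288 -0.1378  0.1106]
stop [ 0.5272 -0.0093  0.118 ] [-0.0877 -0.0597  0.118 ]
start [ 0.5399 -0.1475  0.1051] [-0.0858 -0.1984  0.1051]
[-0.0289  0.3189  0.25  ]
[-0.2386  0.1517  0.25  ]
[-0.0042  0.2919  0.25  ]
[-0.2131  0.1284  0.25  ]
```

```bash
cat >> h.py <<'E'
q=np.load("kiln.npy")
W=lambda p:R.from_euler('z',q[2]).apply(p)+[q[0],q[1],0]
K=lambda p:R.from_euler('z',-q[2]).apply(np.array(p)-[q[0],q[1],0])
def pose(p,psi,tilt=None):
    h=np.radians(psi)/2; return (np.array(p),R.from_quat([np.cos(h),np.sin(h),0,0]))
def rows(start,targets):
    "targets: list of (pose,nrows); prints rows"
    p,r=start; out=[]
    for (tp,tr),n in targets:
        dv=(r.inv()*tr).as_rotvec()/n; dp=(tp-p)/n
        for i in range(n):
            out.append(np.r_[r.inv().apply(dp)*1000,np.degrees(dv)]); p=p+dp; r=r*R.from_rotvec(dv)
    for o in out: print("[%.4f,%.4f,%.4f,%.1f,%.1f,%.1f],"%(o[0]/1e3,o[1]/1e3,o[2]/1e3,*o[3:]), "" if np.linalg.norm(o[:3])<41 and np.linalg.norm(o[3:])<7 else "TOO BIG")
def cur():
    o=observe(); return np.array(o["position"]),R.from_quat(o["tool_rot"])
HK=np.array([0,.29,0])
def doorp(th,off,z=.21,r=.18):
    "TCP for door angle th (rad), off outside of face"
    k=HK+r*np.array([-np.sin(th),-np.cos(th),0])+(.046+off)*np.array([-np.cos(th),np.sin(th),0])
    k[2]=z; return pose(W(k),180-np.degrees(th)+np.degrees(q[2]))
E
python3 - <<'E'
from h import *
t=doorp(.9,.07); print(cur(),t[0]); rows(cur(),[(t,8)])
E
```

```text
(array([0.22211058, 0.5301536 , 0.23099194]), Rotation.from_matrix(array([[-9.22304242e-01,  3.86464471e-01, -3.12453758e-04],
                            [ 3.86464591e-01,  9.22304073e-01, -5.62744352e-04],
                            [ 7.06966756e-05, -6.39773817e-04, -9.99999793e-01]]))) [0.37643557 0.30849718 0.21      ]
[-0.0285,-0.0181,0.0026,-0.0,0.0,3.0], 
[-0.0294,-0.0166,0.0026,-0.0,0.0,3.0], 
[-0.0303,-0.0150,0.0026,-0.0,0.0,3.0], 
[-0.0310,-0.0133,0.0026,-0.0,0.0,3.0], 
[-0.0317,-0.0117,0.0026,-0.0,0.0,3.0], 
[-0.0323,-0.0100,0.0026,-0.0,0.0,3.0], 
[-0.0327,-0.0083,0.0026,-0.0,0.0,3.0], 
[-0.0331,-0.0065,0.0026,-0.0,0.0,3.0],
```

Call:
apply_moves(
  series=[
    [-0.0285,-0.018,0.0026,0,0,3],
    [-0.0295,-0.0165,0.0026,0,0,3],
    [-0.03,-0.015,0.0026,0,0,3],
    [-0.031,-0.0135,0.0026,0,0,3],
    [-0.0315,-0.0115,0.0026,0,0,3],
    [-0.032,-0.01,0.0026,0,0,3],
    [-0.0325,-0.0085,0.0026,0,0,3],
    [-0.033,-0.0065,0.0026,0,0,3],
  ],
  jaw=0,
  grip_force=20,
)

```text
time: 0.97
position: [0.3775, 0.3065, 0.2086]
tool_rot: [0.399, 0.917, 0.002, -0.001]
ft_force: [0.8, -0.1, 1.1]
finger_gap: -0.005
```

```bash
python3 - <<'E'
from h import *
s=vision.snapshot("top"); save(s,"top3",(195,65,375,240),3.4)
s=vision.snapshot("side"); save(s,"side3",(140,120,400,350),3)
c=cur(); print(c[0],K(c[0]))
rows(c,[(doorp(.9,.012),6)])
E
```

```text
[0.37910205 0.30429653 0.2082091 ] [-0.21077608  0.26457966  0.2082091 ]
[-0.0089,0.0002,-0.0003,0.0,-0.0,-0.0], 
[-0.0089,0.0002,-0.0003,0.0,-0.0,-0.0], 
[-0.0089,0.0002,-0.0003,0.0,-0.0,-0.0], 
[-0.0089,0.0002,-0.0003,0.0,-0.0,-0.0], 
[-0.0089,0.0002,-0.0003,0.0,-0.0,-0.0], 
[-0.0089,0.0002,-0.0003,0.0,-0.0,-0.0],
```

View pics/top3.png

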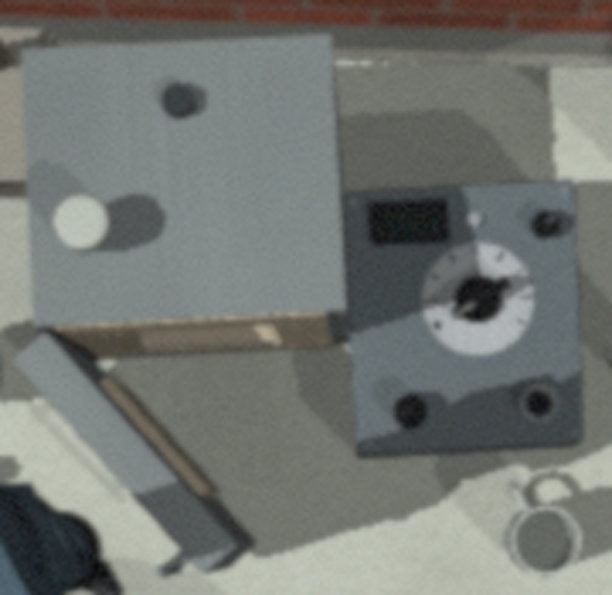

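View pics/side3.png

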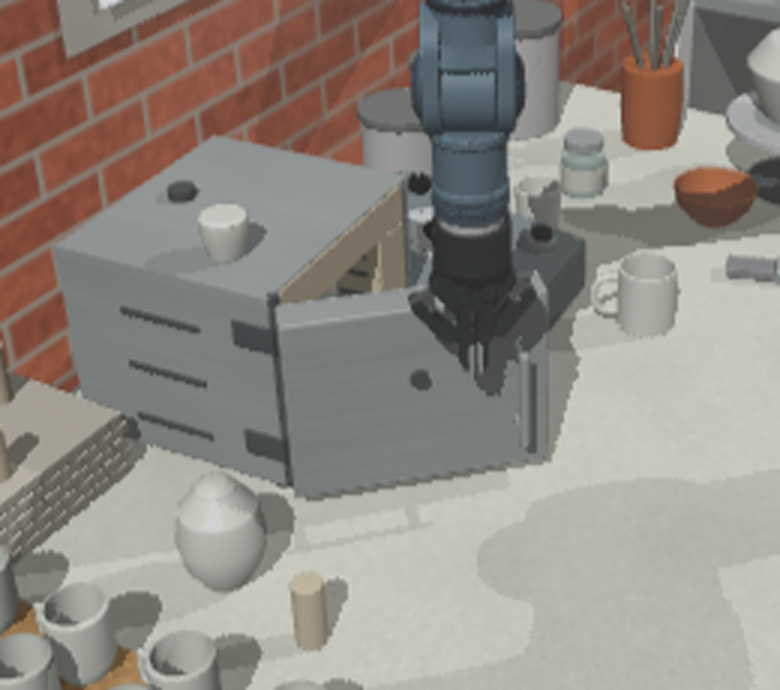

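The gripper stands just in front of the door's outer face, left of the handle and above it; the way is clear. The selector's white line points at the Off dot. I'll approach until I touch the door.

Call:
apply_moves(
  series=[
    [-0.01,0,0,0,0,0],
    [-0.01,0,0,0,0,0],
    [-0.01,0,0,0,0,0],
    [-0.008,0,0,0,0,0],
    [-0.006,0,0,0,0,0],
    [-0.006,0,0,0,0,0],
  ],
)

```text
time: 1.57
position: [0.4143, 0.2662, 0.2082]
tool_rot: [0.401, 0.916, 0.002, -0.001]
ft_force: [0.4, 0.4, 0.1]
finger_gap: 0.002
```

```bash
python3 - <<'E'
from h import *
c=cur(); print(c[0],K(c[0]),observe()["ft_force"],doorp(.9,.012)[0])
rows(c,[(doorp(t,.012),1) for t in np.arange(.83,-.01,-.07)])
E
```

```text
[0.41429042 0.26617317 0.20824847] [-0.17867956  0.22381908  0.20824847] [0.42984054 0.44067761 0.09173057] [0.41593436 0.26602548 0.21      ]
[-0.0140,-0.0025,-0.0018,0.1,-0.2,-4.2], 
[-0.0127,-0.0036,0.0000,-0.0,-0.0,-4.0], 
[-0.0127,-0.0036,0.0000,0.0,0.0,-4.0], 
[-0.0127,-0.0036,-0.0000,-0.0,-0.0,-4.0], 
[-0.0127,-0.0036,0.0000,0.0,0.0,-4.0], 
[-0.0127,-0.0036,0.0000,0.0,0.0,-4.0], 
[-0.0127,-0.0036,0.0000,0.0,0.0,-4.0], 
[-0.0127,-0.0036,0.0000,0.0,0.0,-4.0], 
[-0.0127,-0.0036,0.0000,0.0,0.0,-4.0], 
[-0.0127,-0.0036,0.0000,0.0,0.0,-4.0], 
[-0.0127,-0.0036,0.0000,0.0,0.0,-4.0], 
[-0.0127,-0.0036,0.0000,0.0,0.0,-4.0],
```

Call:
apply_moves(
  series=[
    [-0.013,-0.0035,0,0,0,-4],
    [-0.013,-0.0035,0,0,0,-4],
    [-0.013,-0.0035,0,0,0,-4],
    [-0.013,-0.0035,0,0,0,-4],
    [-0.013,-0.0035,0,0,0,-4],
    [-0.013,-0.0035,0,0,0,-4],
  ],
)

```text
time: 2.07
position: [0.4606, 0.2052, 0.2084]
tool_rot: [0.188, 0.982, 0.005, -0.006]
ft_force: [-3.0, 1.0, 2.6]
finger_gap: -0.004
```

```bash
python3 - <<'E'
from h import *
c=cur(); print(c[0],K(c[0]),observe()["ft_force"])
s=vision.snapshot("top"); save(s,"top4",(195,65,375,240),3.4)
rows(c,[(doorp(t,.012),1) for t in np.arange(.35,-.01,-.05)])
E
```

```text
[0.46055028 0.20516596 0.20838818] [-0.13733662  0.15937828  0.20838818] [-3.01312604  1.04100904  2.61845237]
[-0.0271,-0.0074,-0.0020,0.5,-0.7,-6.1], 
[-0.0091,-0.0027,-0.0000,-0.0,-0.0,-2.9], 
[-0.0091,-0.0027,-0.0000,0.0,-0.0,-2.9], 
[-0.0091,-0.0027,-0.0000,0.0,-0.0,-2.9], 
[-0.0091,-0.0027,-0.0000,-0.0,-0.0,-2.9], 
[-0.0091,-0.0027,0.0000,0.0,0.0,-2.9], 
[-0.0091,-0.0027,0.0000,0.0,0.0,-2.9], 
[-0.0091,-0.0027,0.0000,0.0,0.0,-2.9],
```

View pics/top4.png

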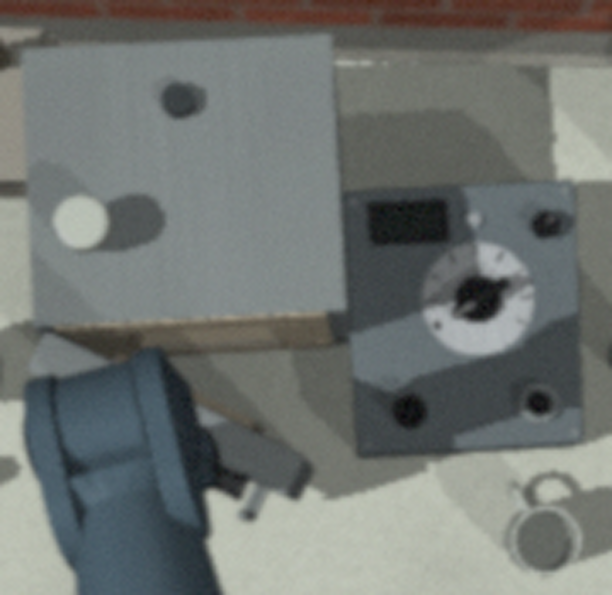

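The door is following; it's now about 25° open. I'll carry on.

Call:
apply_moves(
  series=[
    [-0.013,-0.0035,-0.0005,0,0,-4],
    [-0.013,-0.0035,0,0,0,-4],
    [-0.012,-0.0035,0,0,0,-4],
    [-0.01,-0.003,0,0,0,-3],
    [-0.01,-0.003,0,0,0,-3],
  ],
)

```text
time: 2.53
position: [0.5111, 0.1744, 0.2083]
tool_rot: [0.027, 1.0, 0.007, -0.008]
ft_force: [-2.5, -0.1, 3.3]
finger_gap: -0.001
```

```bash
python3 - <<'E'
from h import *
c=cur(); print(c[0],K(c[0]),observe()["ft_force"])
rows(c,[(doorp(t,.012),1) for t in np.arange(.2,-.01,-.04)])
print(doorp(0,.012)[0])
E
```

```text
[0.51109543 0.1743968  0.20827958] [-0.08935482  0.12474736  0.20827958] [-2.47440403 -0.09978156  3.33820375]
[0.0033,-0.0000,-0.0017,0.7,-1.0,3.9], 
[-0.0072,-0.0022,0.0000,0.0,0.0,-2.3], 
[-0.0072,-0.0022,-0.0000,-0.0,-0.0,-2.3], 
[-0.0072,-0.0022,0.0000,0.0,0.0,-2.3], 
[-0.0072,-0.0022,-0.0000,0.0,-0.0,-2.3], 
[-0.0072,-0.0022,0.0000,-0.0,0.0,-2.3], 
[0.54350834 0.16214881 0.21      ]
```

Call:
apply_moves(
  series=[
    [-0.009,-0.002,-0.0003,0,0,-1.5],
    [-0.009,-0.002,0,0,0,-1.5],
    [-0.007,-0.0015,0,0,0,-1.5],
    [-0.005,-0.001,0,0,0,-1],
    [-0.004,0,0,0,0,0],
    [-0.004,0,0,0,0,0],
  ],
)

```text
time: 3.03
position: [0.5465, 0.1668, 0.2084]
tool_rot: [-0.021, 1.0, 0.005, -0.012]
ft_force: [-17.2, -2.5, 12.9]
finger_gap: -0.0
```

```bash
python3 - <<'E'
from h import *
c=cur(); print(c[0],K(c[0]),observe()["ft_force"])
s=vision.snapshot("top"); save(s,"top5",(195,65,375,240),3.4)
E
```

```text
[0.54649312 0.16680359 0.20840288] [-0.05466005  0.11440689  0.20840288] [-17.16287395  -2.48242375  12.92010178]
```

View pics/top5.png

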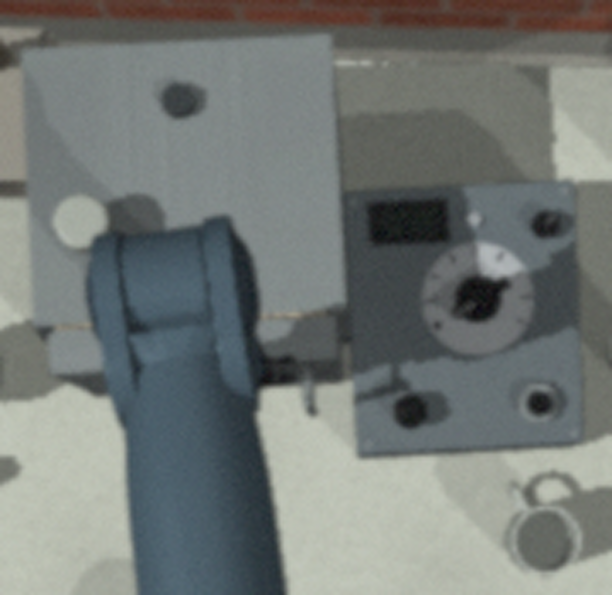

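Call:
apply_moves(
  series=[
    [0.002,0,0,0,0,0],
    [0.008,0,0,0,0,0],
    [0.02,0,0,0,0,0],
    [0.03,0,0,0,0,0],
    [0.03,0,0,0,0,0],
    [0.03,0,0,0,0,0],
  ],
)

```text
time: 3.58
position: [0.4278, 0.1644, 0.2086]
tool_rot: [-0.019, 1.0, 0.007, -0.009]
ft_force: [-0.1, 0.1, 0.2]
finger_gap: -0.002
```

```bash
python3 - <<'E'
from h import *
c=cur(); print(c[0],K(c[0]),observe()["ft_force"],c[1].as_matrix())
s=vision.snapshot("side"); save(s,"side6",(140,120,400,350),3)
s=vision.snapshot("wrist"); save(s,"wrist6")
E
```

```text
[0.42783634 0.16440383 0.20860594] [-0.17314064  0.1213017   0.20860594] [-0.13698889  0.05404011  0.17727897] [[-0.99909846 -0.03837488 -0.01815612]
 [-0.03864043  0.99914785  0.01450814]
 [ 0.0175839   0.01519662 -0.9997299 ]]
```

View pics/side6.png

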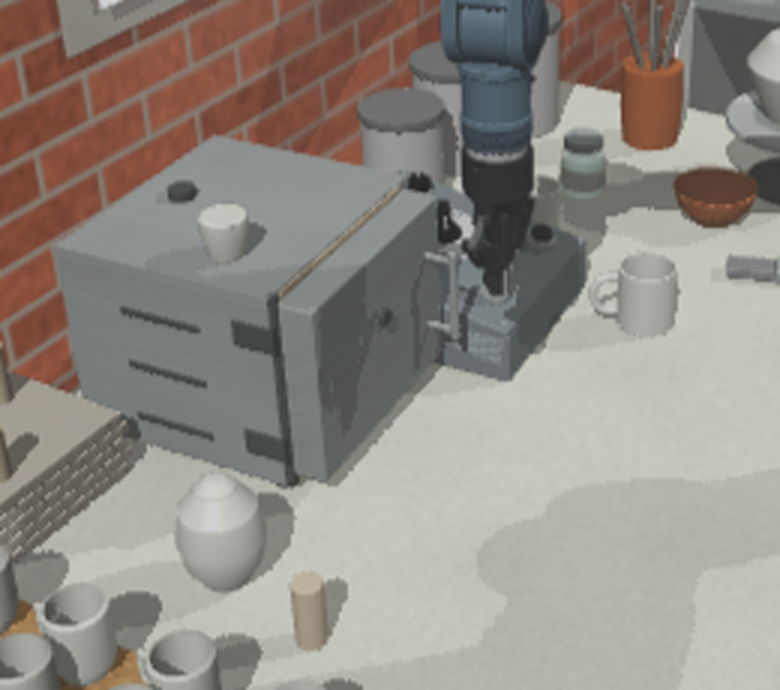

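View pics/wrist6.png

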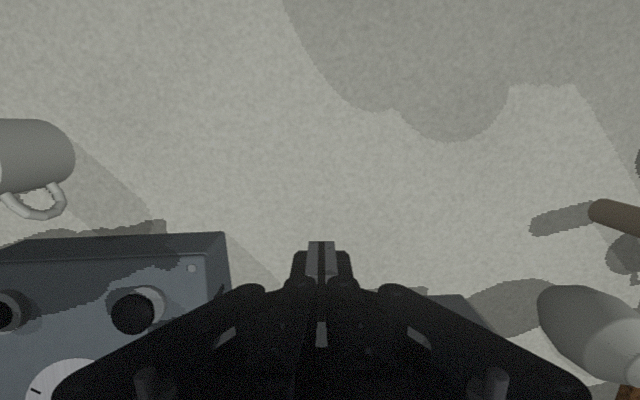

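The door looks shut, with an even gap line along its top. I'll check the joint relation before working on the selector.

```bash
python3 - <<'E'
from h import *
o=observe(); print(o["joints"].round(3), R.from_quat(o["tool_rot"]).as_euler('zyx',degrees=True))
s=vision.snapshot("wrist"); c=cur()
Rr=c[1].inv()
print("cam pos in tool",Rr.apply(s["eye"]-c[0]),"cam axes in tool\n",(Rr*R.from_quat(s["attitude"])).as_matrix().round(3))
E
```

```text
[ 0.217  0.159 -0.273  1.159  0.018  0.177] [ 177.70758723   -1.38447784 -179.23185819]
cam pos in tool [ 7.44697906e-02  9.77221383e-05 -1.41432606e-01] cam axes in tool
 [[-0.    -0.96  -0.281]
 [ 1.     0.    -0.001]
 [ 0.001 -0.281  0.96 ]]
```

```bash
python3 - <<'E'
from h import *
a=W([.0288,-.1378,.1106]); ph=np.radians(124)
t=a+.05*np.array([np.cos(ph),np.sin(ph),0]); t[2]=.26
c=cur(); up=c[0]+[0.0,-.01,.05]
mid=(np.array([.50,.02,.26]))
rows(c,[(pose(up,195),2),(pose(mid,242),7),(pose(t,304),9)]); print(t)
E
```

```text
[0.0007,-0.0046,-0.0251,0.5,-0.5,-6.4], 
[0.0010,-0.0047,-0.0250,0.5,-0.5,-6.4], 
[-0.0052,-0.0213,-0.0002,-0.0,0.0,-6.7], 
[-0.0027,-0.0217,-0.0002,-0.0,0.0,-6.7], 
[-0.0001,-0.0219,-0.0002,-0.0,0.0,-6.7], 
[0.0024,-0.0218,-0.0002,-0.0,0.0,-6.7], 
[0.0050,-0.0213,-0.0002,-0.0,0.0,-6.7], 
[0.0074,-0.0206,-0.0002,-0.0,0.0,-6.7], 
[0.0098,-0.0196,-0.0002,-0.0,0.0,-6.7], 
[-0.0008,-0.0149,0.0000,-0.0,-0.0,-6.9], 
[0.0010,-0.0149,0.0000,-0.0,-0.0,-6.9], 
[0.0028,-0.0146,0.0000,-0.0,-0.0,-6.9], 
[0.0045,-0.0142,0.0000,-0.0,-0.0,-6.9], 
[0.0062,-0.0135,0.0000,-0.0,-0.0,-6.9], 
[0.0078,-0.0127,0.0000,-0.0,-0.0,-6.9], 
[0.0092,-0.0117,0.0000,-0.0,-0.0,-6.9], 
[0.0106,-0.0105,0.0000,-0.0,-0.0,-6.9], 
[0.0118,-0.0091,0.0000,-0.0,-0.0,-6.9], 
[ 0.62147761 -0.03664532  0.26      ]
```

Call:
apply_moves(
  series=[
    [0.0007,-0.0045,-0.025,0.5,-0.5,-6.5],
    [0.001,-0.0045,-0.025,0.5,-0.5,-6.5],
    [-0.005,-0.0215,0,0,0,-6.7],
    [-0.0025,-0.0215,0,0,0,-6.7],
    [0,-0.022,0,0,0,-6.7],
    [0.0025,-0.022,0,0,0,-6.7],
    [0.005,-0.0215,0,0,0,-6.7],
    [0.0075,-0.0205,0,0,0,-6.7],
  ],
)

```text
time: 4.4
position: [0.5018, 0.0406, 0.2638]
tool_rot: [-0.487, 0.873, -0.003, 0.008]
ft_force: [0.2, -0.1, 0.8]
finger_gap: -0.003
```

Call:
apply_moves(
  series=[
    [0.01,-0.0195,0,0,0,-6.7],
    [-0.001,-0.015,0,0,0,-6.9],
    [0.001,-0.015,0,0,0,-6.9],
    [0.003,-0.0145,0,0,0,-6.9],
    [0.0045,-0.014,0,0,0,-6.9],
    [0.006,-0.0135,0,0,0,-6.9],
    [0.008,-0.0125,0,0,0,-6.9],
    [0.009,-0.0115,0,0,0,-6.9],
  ],
)

```text
time: 5.07
position: [0.6265, -0.0239, 0.2665]
tool_rot: [0.845, -0.535, 0.013, -0.009]
ft_force: [0.4, -0.1, 0.2]
finger_gap: -0.001
```

```bash
python3 - <<'E'
from h import *
o=observe();c=cur(); print(o["time"],c[0],K(c[0]),o["ft_force"],o["joints"],c[1].as_matrix())
s=vision.snapshot("wrist"); save(s,"wrist7")
a=W([.0288,-.1378,.1106]); ph=np.radians(124)
t=a+.05*np.array([np.cos(ph),np.sin(ph),0]); t[2]=.26
rows(c,[(pose(t,304),4)])
E
```

```text
5.0667 [ 0.62654311 -0.02391572  0.2665251 ] [ 0.01021685 -0.08199282  0.2665251 ] [ 0.39559203 -0.06115993  0.20957664] [-0.14216503  0.45584161  0.28983736  1.37319926  0.00578806 -2.15507191] [[ 0.42772851 -0.90333751  0.03208846]
 [-0.90381946 -0.42791216  0.00125418]
 [ 0.0125981  -0.02953862 -0.99948425]]
[0.0023,0.0026,0.0016,-0.4,-0.2,-2.2], 
[0.0022,0.0026,0.0016,-0.4,-0.2,-2.2], 
[0.0021,0.0027,0.0016,-0.4,-0.2,-2.2], 
[0.0020,0.0028,0.0016,-0.4,-0.2,-2.2],
```

View pics/wrist7.png

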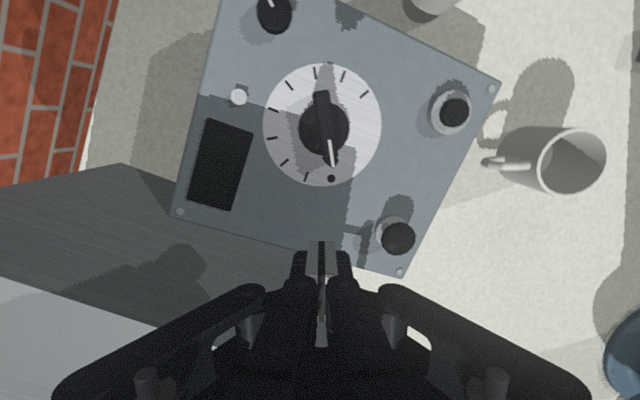

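The wrist view is clear: the white-lined nose (333,166) points at the Off dot (331,178). The start cap is at (455,113), the stop head at (398,238), and the desk corners are at (500,82), (402,277) and (170,213).

```bash
python3 - <<'E'
from h import *
from scipy.optimize import least_squares
s=vision.snapshot("wrist"); save(s,"wrist7b",(160,0,520,290),2.2)
px=np.array([(500,82),(402,277),(171,213)],float)
k=np.array([[-.13,-.25,.075],[-.13,0,.075],[.15,0,.124]])
P=lambda q:proj(s,R.from_euler('z',q[2]).apply(k)+[q[0],q[1],0])
r=least_squares(lambda q:(P(q)-px).ravel(),q); print(q,r.x,(P(r.x)-px).round(1))
im=s["color"]; g=cv2.cvtColor(im,cv2.COLOR_RGB2HSV)
# dark blobs
m=((g[:,:,2]<45)&(np.arange(400)[:,None]<270)).astype(np.uint8)
n,l,st,ce=cv2.connectedComponentsWithStats(m)
for i in range(1,n):
    if st[i,4]>80: print(st[i],ce[i].round(1))
def panel(s,u,v,h,Q):
    e=np.radians(10);eye,d=ray(s,u,v);rz=R.from_euler('z',Q[2])
    n0=rz.apply([-np.sin(e),0,np.cos(e)]);p0=rz.apply([-.13,0,.075])+[Q[0],Q[1],0]+n0*h
    return eye+d*((p0-eye)@n0)/(d@n0)
for nm,u,v,h in [("dialctr",322,125,0.001),("nose",333.5,166,.0305),("tail",321,92,.0305),("start",455,113,.022),("collar",450,113,.012),("stop",398,238,.035)]:
    for Q in (q,r.x):
        X=panel(s,u,v,h,Q); print(nm,X.round(4),(R.from_euler('z',-Q[2]).apply(X-[Q[0],Q[1],0])).round(4))
E
```

```text
[0.60994006 0.0570259  0.07834973] [0.61888433 0.05646539 0.0848326 ] [[ 5.9 -2.9]
 [ 0.7  3.5]
 [-6.8  2.6]]
[262  14  33  23 114] [277.2  29. ]
[ 189  120   67   93 3801] [221.1 167. ]
[301 124  26  34 224] [312.1 143.1]
[318 242   7  28 159] [321.  256.4]
[291 251  16  19 229] [299.1 260.4]
[336 251  15  19 179] [342.6 260.5]
dialctr [ 0.6611 -0.0817  0.106 ] [ 0.0401 -0.1423  0.106 ]
dialctr [ 0.6611 -0.0816  0.1043] [ 0.0304 -0.1412  0.1043]
nose [ 0.6349 -0.0535  0.1317] [ 0.0162 -0.1121  0.1317]
nose [ 0.6347 -0.0533  0.13  ] [ 0.0065 -0.1107  0.13  ]
tail [ 0.6731 -0.107   0.1377] [ 0.0502 -0.1684  0.1377]
tail [ 0.6733 -0.1071  0.136 ] [ 0.0403 -0.1676  0.136 ]
start [ 0.5504 -0.147   0.107 ] [-0.0753 -0.1987  0.107 ]
start [ 0.5497 -0.1474  0.1051] [-0.0862 -0.1972  0.1051]
collar [ 0.5513 -0.1468  0.097 ] [-0.0744 -0.1986  0.097 ]
collar [ 0.5507 -0.1471  0.0951] [-0.0852 -0.1971  0.0951]
stop [ 0.5408 -0.0138  0.1203] [-0.0745 -0.0652  0.1203]
stop [ 0.5401 -0.0133  0.1186] [-0.0844 -0.0629  0.1186]
```

View pics/wrist7b.png

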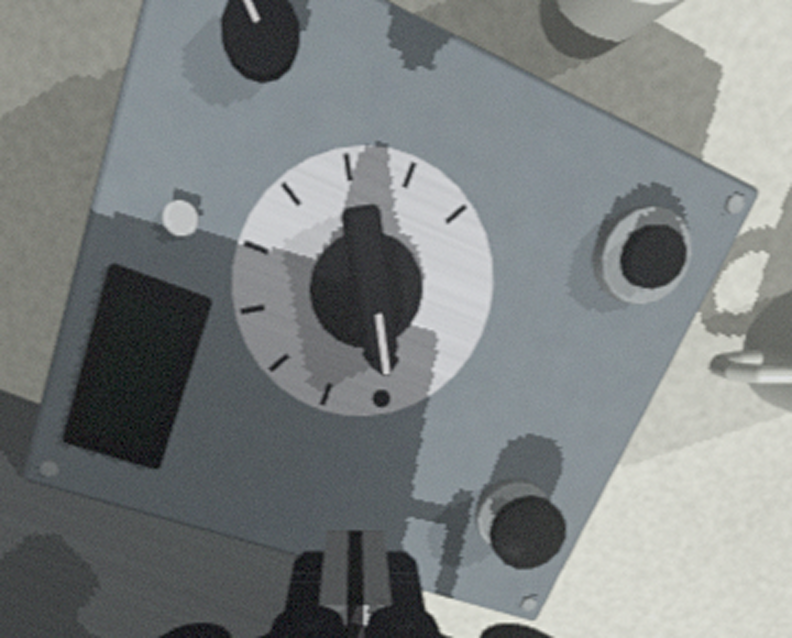

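```bash
python3 - <<'E'
from h import *
from scipy.optimize import least_squares
s=vision.snapshot("wrist")
print(s["eye"],s["intrinsics"][0])
px=np.array([(504,86),(402.3,280),(171.4,218)],float)
px=np.array([(504.3,86.5),(402.5,280.5),(171,218)],float)
k=np.array([[-.13,-.25,.075],[-.13,0,.075],[.15,0,.124]])
for fz in (0,1):
    P=lambda q:proj(s,R.from_euler('z',q[2]).apply(k)+[q[0],q[1],q[3]*fz])
    r=least_squares(lambda q:(P(q)-px).ravel(),[*q,0]); print(r.x,(P(r.x)-px).round(1))
    Q=r.x; z0=Q[3]*fz
    e=np.radians(10);rz=R.from_euler('z',Q[2]);n0=rz.apply([-np.sin(e),0,np.cos(e)])
    for nm,u,v,h in [("dialctr",160+362.5/2.2,281/2.2,0.0005),("nose",336,170.5,.0305),("tail",324.5,93.8,.0305),("start",160+653.5/2.2,257/2.2,.022),("stop",160+528/2.2,532/2.2,.035)]:
        eye,d=ray(s,u,v);p0=rz.apply([-.13,0,.075])+[Q[0],Q[1],z0]+n0*h
        X=eye+d*((p0-eye)@n0)/(d@n0); print(nm,X.round(4),rz.inv().apply(X-[Q[0],Q[1],z0]).round(4))
E
```

```text
[ 0.65361229 -0.08971141  0.4084379 ] [296.26327727   0.         321.01747886]
[0.61435444 0.06048317 0.0710512  0.        ] [[ 3.3 -2.1]
 [ 1.1  3.3]
 [-4.4  1.1]]
dialctr [ 0.6551 -0.0799  0.1038] [ 0.0307 -0.1429  0.1038]
nose [ 0.6286 -0.0497  0.13  ] [ 0.0064 -0.1109  0.13  ]
tail [ 0.6673 -0.1066  0.1361] [ 0.0409 -0.1704  0.1361]
start [ 0.5431 -0.1435  0.1052] [-0.0856 -0.1984  0.1052]
stop [ 0.5343 -0.0088  0.1185] [-0.0847 -0.0634  0.1185]
[ 0.61332121  0.06106863  0.07112461 -0.00766033] [[-0.3 -0.3]
 [ 0.2  0.8]
 [ 0.2 -0.4]]
dialctr [ 0.6551 -0.0797  0.0964] [ 0.0317 -0.1433  0.104 ]
nose [ 0.628  -0.0486  0.1224] [ 0.0068 -0.1104  0.1301]
tail [ 0.6676 -0.1071  0.1287] [ 0.0422 -0.1716  0.1363]
start [ 0.5401 -0.1449  0.0972] [-0.0876 -0.2003  0.1048]
stop [ 0.531  -0.0065  0.1105] [-0.0869 -0.0616  0.1181]
```

```bash
cat >> h.py <<'E'
A=np.array([.650,-.0787]); YAW=.074; KO=np.array([.6135,.0600])
def panelz(xy):
    d=np.asarray(xy)-KO; kx=d[0]*np.cos(YAW)+d[1]*np.sin(YAW); return .075+(kx+.13)*np.tan(np.radians(10))
def selp(n,gap,r=.026,h=.015,z=None):
    "finger behind handle at position n (fractional), gap m from touching"
    ph=np.radians(120-30*n)+YAW; u=np.array([np.cos(ph),np.sin(ph)]); nn=np.array([-u[1],u[0]])
    p=A+r*u+(.014+gap)*nn
    return pose([*p,panelz(p)+h if z is None else z],np.degrees(ph)+180)
E
python3 - <<'E'
from h import *
c=cur(); t=selp(0,.015); print(t[0]); hi=selp(0,.015,z=.24)
rows(c,[(hi,4),(t,6)])
E
```

```text
[ 0.61139688 -0.0735232   0.11081204]
[0.0097,0.0087,0.0063,-0.4,-0.2,-2.3], 
[0.0093,0.0091,0.0064,-0.4,-0.2,-2.3], 
[0.0090,0.0094,0.0064,-0.4,-0.2,-2.3], 
[0.0086,0.0097,0.0064,-0.4,-0.2,-2.3], 
[-0.0000,0.0000,0.0215,-0.0,-0.0,-0.0], 
[-0.0000,0.0000,0.0215,-0.0,-0.0,-0.0], 
[-0.0000,0.0000,0.0215,-0.0,-0.0,-0.0], 
[-0.0000,0.0000,0.0215,-0.0,-0.0,-0.0], 
[-0.0000,0.0000,0.0215,-0.0,-0.0,-0.0], 
[-0.0000,0.0000,0.0215,-0.0,-0.0,-0.0],
```

Call:
apply_moves(
  series=[
    [0.0095,0.0085,0.0065,-0.4,-0.2,-2.3],
    [0.0095,0.009,0.0065,-0.4,-0.2,-2.3],
    [0.009,0.0095,0.0065,-0.4,-0.2,-2.3],
    [0.0085,0.0095,0.0065,-0.4,-0.2,-2.3],
    [0,0,0.02,0,0,0],
    [0,0,0.02,0,0,0],
    [0,0,0.02,0,0,0],
    [0,0,0.02,0,0,0],
  ],
)

```text
time: 5.88
position: [0.6145, -0.0731, 0.1632]
tool_rot: [0.88, -0.474, 0.007, -0.003]
ft_force: [-0.8, 0.1, -0.8]
finger_gap: -0.004
```

```bash
python3 - <<'E'
from h import *
o=observe();c=cur(); print(o["time"],c[0],o["ft_force"])
s=vision.snapshot("wrist"); save(s,"wrist8")
rows(c,[(selp(0,.015),3)])
E
```

```text
5.8833 [ 0.61449816 -0.07309172  0.16320781] [-0.78589753  0.08733577 -0.75338605]
[-0.0006,0.0011,0.0174,-0.2,-0.2,-0.3], 
[-0.0006,0.0011,0.0175,-0.2,-0.2,-0.3], 
[-0.0005,0.0010,0.0175,-0.2,-0.2,-0.3],
```

View pics/wrist8.png

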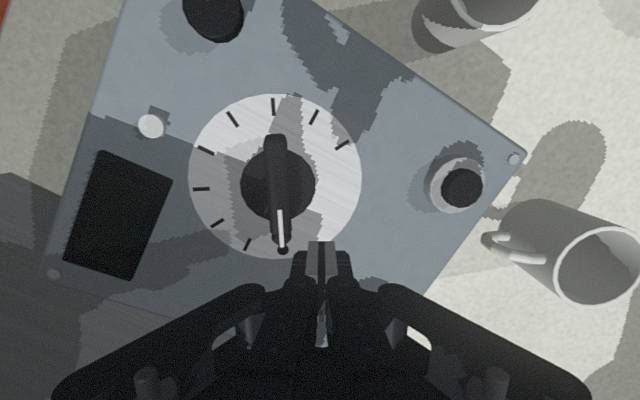

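The fingertip (321,245) is to the right of the nose (283,248), with a clear gap. I'll go down.

Call:
apply_moves(
  series=[
    [-0.0005,0.001,0.0175,-0.2,-0.2,0],
    [-0.0005,0.001,0.0175,-0.2,-0.2,0],
    [-0.0005,0.001,0.0165,-0.2,-0.2,0],
    [0,0,0.001,0,0,0],
  ],
)

```text
time: 6.27
position: [0.6068, -0.071, 0.1054]
tool_rot: [0.879, -0.477, -0.004, 0.0]
ft_force: [-1.4, 0.5, -0.7]
finger_gap: -0.0
```

```bash
python3 - <<'E'
from h import *
o=observe();c=cur(); print(o["time"],c[0],o["ft_force"])
s=vision.snapshot("wrist"); save(s,"wrist9")
rows(c,[(selp(n,0),1) for n in np.arange(0,1.05,.2)])
E
```

```text
6.2667 [ 0.60684037 -0.07101338  0.10544855] [-1.3687233   0.53523607 -0.6930818 ]
[0.0042,-0.0174,-0.0078,0.2,0.4,-1.2], 
[-0.0013,-0.0028,-0.0003,-0.0,-0.0,6.0], 
[-0.0013,-0.0028,-0.0004,-0.0,-0.0,6.0], 
[-0.0013,-0.0028,-0.0004,0.0,0.0,6.0], 
[-0.0013,-0.0028,-0.0004,-0.0,-0.0,6.0], 
[-0.0013,-0.0028,-0.0005,0.0,0.0,6.0],
```

View pics/wrist9.png

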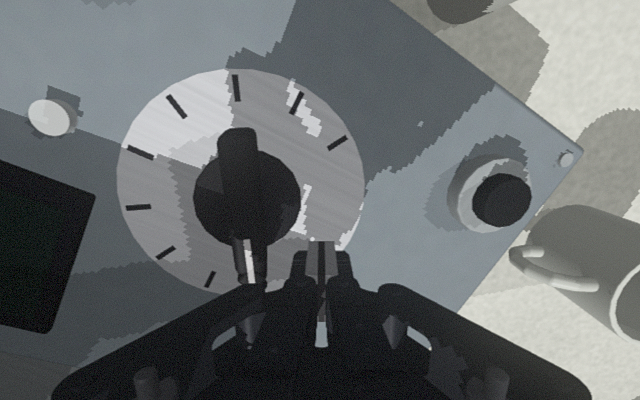

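Call:
apply_moves(
  series=[
    [0.0015,-0.005,-0.004,0,0.2,-0.5],
    [0.0015,-0.006,-0.003,0,0.2,-0.5],
    [0.001,-0.004,0,0,0,0],
    [0,-0.003,0,0,0,0],
  ],
)

```text
time: 6.65
position: [0.6246, -0.0635, 0.1184]
tool_rot: [0.883, -0.47, -0.001, 0.002]
ft_force: [0.4, -0.3, -0.1]
finger_gap: 0.002
```

```bash
python3 - <<'E'
from h import *
o=observe();c=cur(); print(o["time"],c[0],o["ft_force"],selp(0,0)[0],c[1].inv().apply(c[0]-selp(0,0)[0]))
rows(c,[(selp(n,0),1) for n in np.arange(.2,1.05,.2)])
E
```

```text
6.65 [ 0.62458736 -0.06352551  0.11840307] [ 0.44607921 -0.2700805  -0.08034464] [ 0.62379722 -0.06508331  0.11310259] [-0.00084512 -0.00150422 -0.00530747]
[-0.0005,-0.0013,0.0050,0.2,-0.1,5.8], 
[-0.0013,-0.0028,-0.0004,-0.0,0.0,6.0], 
[-0.0013,-0.0028,-0.0004,0.0,-0.0,6.0], 
[-0.0013,-0.0028,-0.0004,-0.0,0.0,6.0], 
[-0.0013,-0.0028,-0.0005,0.0,-0.0,6.0],
```

Call:
apply_moves(
  series=[
    [-0.0005,-0.0015,0.002,0,0,6],
    [-0.0013,-0.003,0.001,0,0,6],
    [-0.0013,-0.003,-0.0005,0,0,6],
  ],
)

```text
time: 6.9
position: [0.6312, -0.0569, 0.1196]
tool_rot: [0.795, -0.607, 0.001, 0.002]
ft_force: [-1.9, -0.0, -1.3]
finger_gap: 0.001
```

```bash
python3 - <<'E'
from h import *
o=observe();c=cur(); print(o["time"],c[0],o["ft_force"],(c[1].as_euler('zyx',degrees=True)),selp(.6,0)[0],c[1].inv().apply(c[0]-selp(.6,0)[0]))
s=vision.snapshot("wrist"); save(s,"wrist10")
rows(c,[(selp(n,0),1) for n in np.arange(.8,2.05,.2)])
E
```

```text
6.9 [ 0.63117986 -0.05692953  0.11955129] [-1.88827555 -0.02704546 -1.30668609] [ 7.46974979e+01 -7.02041332e-02  1.79717048e+02] [ 0.62928746 -0.05765265  0.11416489] [-0.00017413 -0.00200275 -0.00539222]
[-0.0012,-0.0008,0.0049,0.1,-0.3,5.1], 
[-0.0013,-0.0028,-0.0005,-0.0,0.0,6.0], 
[-0.0013,-0.0028,-0.0005,0.0,-0.0,6.0], 
[-0.0013,-0.0028,-0.0005,-0.0,0.0,6.0], 
[-0.0013,-0.0028,-0.0005,0.0,-0.0,6.0], 
[-0.0013,-0.0028,-0.0005,-0.0,0.0,6.0], 
[-0.0013,-0.0028,-0.0005,0.0,-0.0,6.0],
```

View pics/wrist10.png

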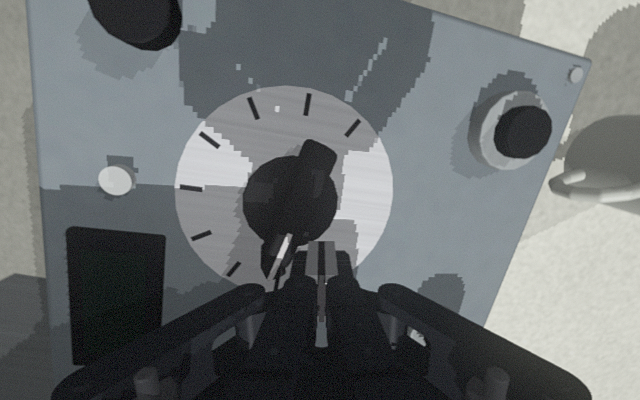

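The nose has moved off to about position 1 (ticks 2–8 are visible at (233,270), (201,235), (190,188), (209,140), (253,108), (308,104) and (352,128)). I'll keep following the arc.

Call:
apply_moves(
  series=[
    [-0.0013,-0.002,0.002,0,0,6],
    [-0.0013,-0.003,0.002,0,0,6],
    [-0.0013,-0.003,0,0,0,6],
    [-0.0013,-0.003,-0.0005,0,0,6],
    [-0.0013,-0.003,-0.0005,0,0,6],
  ],
)

```text
time: 7.37
position: [0.6483, -0.0484, 0.1214]
tool_rot: [-0.605, 0.796, -0.004, 0.0]
ft_force: [-0.1, 0.2, -0.1]
finger_gap: -0.004
```

```bash
python3 - <<'E'
from h import *
o=observe();c=cur(); n=1.6; print(o["time"],c[0],o["ft_force"],(c[1].as_euler('zyx',degrees=True)),selp(n,0)[0],c[1].inv().apply(c[0]-selp(n,0)[0]))
s=vision.snapshot("wrist"); save(s,"wrist11")
rows(c,[(selp(n,0),1) for n in np.arange(1.8,3.05,.2)])
E
```

```text
7.3667 [ 0.6482785  -0.04844655  0.12136248] [-0.10550085  0.15674483 -0.1439842 ] [105.52895803   0.28829486 179.69708927] [ 0.64258609 -0.05011619  0.11660163] [-0.00311483 -0.00506741 -0.00474092]
[0.0017,0.0023,0.0042,-0.4,-0.2,4.2], 
[-0.0013,-0.0028,-0.0005,0.0,-0.0,6.0], 
[-0.0013,-0.0028,-0.0005,-0.0,0.0,6.0], 
[-0.0013,-0.0028,-0.0005,0.0,0.0,6.0], 
[-0.0013,-0.0028,-0.0005,0.0,-0.0,6.0], 
[-0.0013,-0.0028,-0.0005,-0.0,0.0,6.0], 
[-0.0013,-0.0028,-0.0005,0.0,-0.0,6.0],
```

View pics/wrist11.png

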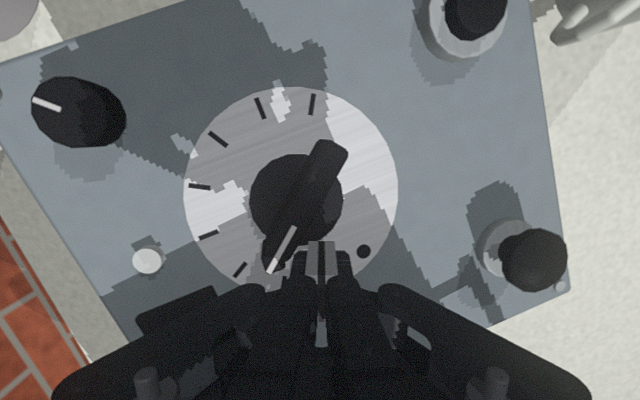

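```bash
cat >> h.py <<'E'
def onpanel(s,u,v,h):
    e=np.radians(10);eye,d=ray(s,u,v);rz=R.from_euler('z',YAW)
    n0=rz.apply([-np.sin(e),0,np.cos(e)]);p0=rz.apply([-.13,0,.075])+[*KO,0]+n0*h
    X=eye+d*((p0-eye)@n0)/(d@n0); return X
def selang(s,tail,nose,h=.0305):
    a=onpanel(s,*tail,h);b=onpanel(s,*nose,h)
    k=R.from_euler('z',-YAW).apply(b-a); x=k[0]/np.cos(np.radians(10)); ang=np.degrees(np.arctan2(k[1],x))
    return a.round(4),b.round(4),np.linalg.norm(b-a),ang,(120-ang)/30
E
python3 - <<'E'
from h import *
s=vision.snapshot("wrist"); save(s,"wrist11b",(200,80,440,290),3.3)
for t,n in [((332,146),(268,273))]: print(selang(s,t,n))
c=(291,190)
for n,(u,v) in [(0,(363,251)),(3,(240,270)),(5,(199,187)),(8,(312,104))]: print(n,selang(s,c,(u,v),0)[2:])
E
```

```text
(array([ 0.6294, -0.1034,  0.1296]), array([ 0.6744, -0.0549,  0.1381]), np.float64(0.06672515238490608), np.float64(42.53705225223089), np.float64(2.5820982582589704))
0 (np.float64(0.05776852466478857), np.float64(117.49412129607346), np.float64(0.0835292901308847))
3 (np.float64(0.05505037510724461), np.float64(36.37084841355858), np.float64(2.7876383862147143))
5 (np.float64(0.04862200564495074), np.float64(-23.74517752358881), np.float64(4.791505917452961))
8 (np.float64(0.047397023161765556), np.float64(-124.99921720963114), np.float64(8.166640573654371))
```

View pics/wrist11b.png

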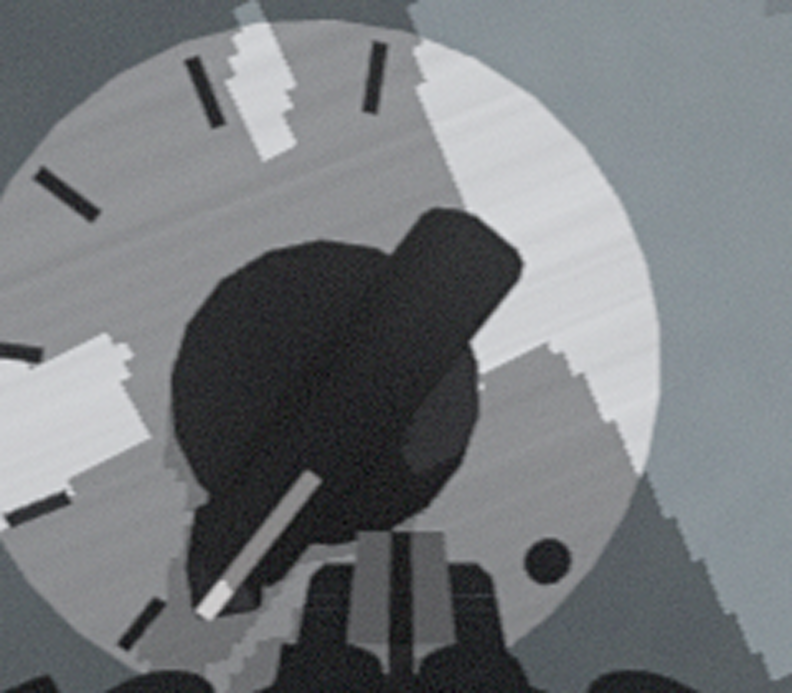

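```bash
python3 - <<'E'
from h import *
s=vision.snapshot("wrist")
f=lambda x,y:(200+x/3.3,80+y/3.3)
print(selang(s,f(480,235),f(205,612)),selang(s,f(320,475),f(205,612)))
E
```

```text
(array([ 0.6246, -0.0999,  0.1288]), array([ 0.6758, -0.0595,  0.1383]), np.float64(0.06594642253960672), np.float64(33.641048471767384), np.float64(2.8786317176077536)) (array([ 0.6547, -0.0739,  0.1344]), array([ 0.6758, -0.0595,  0.1383]), np.float64(0.025874652071670837), np.float64(29.738004578459492), np.float64(3.008733180718017))
```

The selector is now resting at 3: the white line measures 3.01. I'll align the finger with the handle before going on.

```bash
python3 - <<'E'
from h import *
c=cur(); 
for n in (2.5,3): 
    t=selp(n,0); print(n,t[0],t[1].inv().apply(c[0]-t[0]))
rows(c,[(selp(3,.004,h=.016),7)])
E
```

```text
2.5 [ 0.65637093 -0.0498658   0.11902888] [ 0.00381808  0.00607291 -0.00273603]
3 [ 0.66361669 -0.05249722  0.1202687 ] [ 0.00976916  0.01113005 -0.00149621]
[-0.0004,-0.0017,0.0001,-0.1,-0.0,5.8], 
[-0.0006,-0.0016,0.0001,-0.1,-0.0,5.8], 
[-0.0007,-0.0016,0.0001,-0.1,-0.0,5.8], 
[-0.0009,-0.0015,0.0001,-0.1,-0.0,5.8], 
[-0.0010,-0.0014,0.0001,-0.1,-0.0,5.8], 
[-0.0012,-0.0013,0.0001,-0.1,-0.0,5.8], 
[-0.0013,-0.0012,0.0001,-0.1,-0.0,5.8],
```

Call:
apply_moves(
  series=[
    [-0.0004,-0.001,0,0,0,5.8],
    [-0.0006,-0.001,0,0,0,5.8],
    [-0.0007,-0.001,0,0,0,5.8],
    [-0.001,-0.001,0,0,0,5.8],
    [-0.001,-0.001,0,0,0,5.8],
    [-0.0012,-0.001,0,0,0,5.8],
    [-0.0013,-0.001,0,0,0,5.8],
  ],
)

```text
time: 8.1
position: [0.6615, -0.0463, 0.1255]
tool_rot: [-0.293, 0.956, -0.004, 0.006]
ft_force: [-2.3, 0.3, -0.5]
finger_gap: -0.001
```

```bash
python3 - <<'E'
from h import *
o=observe();c=cur(); t=selp(3,0); print(o["time"],c[0],o["ft_force"],t[1].inv().apply(c[0]-t[0]))
s=vision.snapshot("wrist"); save(s,"wrist12",(200,80,440,290),3.3)
rows(c,[(selp(n,0,h=.016),1) for n in np.arange(3,4.5,.2)])
E
```

```text
8.1 [ 0.66147653 -0.04633406  0.12549161] [-2.34759607  0.27532011 -0.53867652] [-0.00169851  0.0062992  -0.00522291]
[0.0017,-0.0063,0.0043,-0.6,0.6,-0.1], 
[-0.0013,-0.0028,-0.0004,-0.0,0.0,6.0], 
[-0.0013,-0.0028,-0.0004,0.0,-0.0,6.0], 
[-0.0013,-0.0028,-0.0004,-0.0,0.0,6.0], 
[-0.0013,-0.0028,-0.0003,0.0,-0.0,6.0], 
[-0.0013,-0.0028,-0.0003,-0.0,0.0,6.0], 
[-0.0013,-0.0028,-0.0002,0.0,-0.0,6.0], 
[-0.0013,-0.0028,-0.0002,-0.0,0.0,6.0],
```

View pics/wrist12.png

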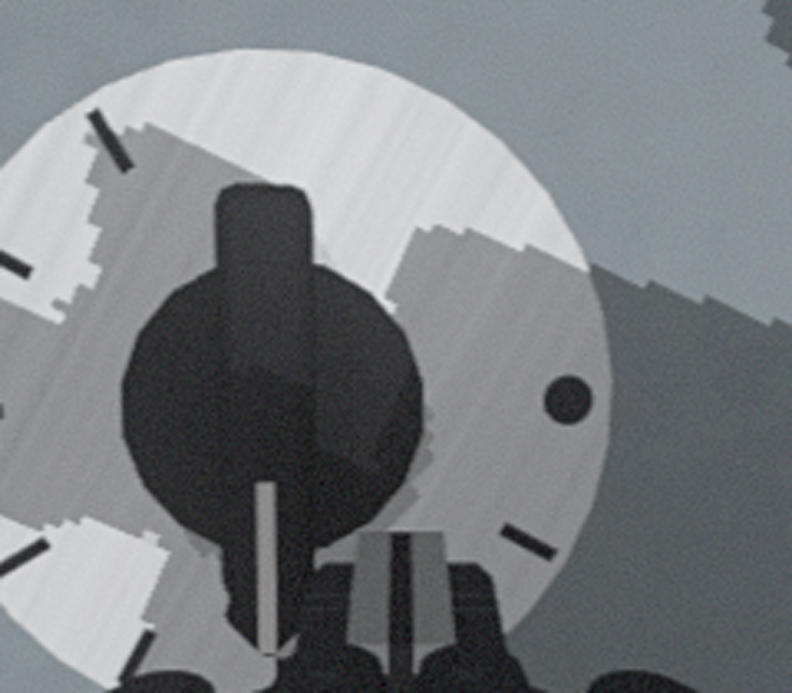

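Call:
apply_moves(
  series=[
    [0.001,-0.003,0.003,-0.3,0.3,0],
    [0.0007,-0.0033,0.002,-0.3,0.3,0],
    [-0.0013,-0.003,0,0,0,6],
    [-0.0013,-0.003,0,0,0,6],
    [-0.0013,-0.003,0,0,0,6],
  ],
)

```text
time: 8.57
position: [0.6733, -0.0569, 0.1228]
tool_rot: [-0.145, 0.989, 0.002, 0.002]
ft_force: [-2.4, 4.5, 0.5]
finger_gap: 0.002
```

```bash
python3 - <<'E'
from h import *
o=observe();c=cur(); t=selp(3.6,0); print(o["time"],c[0],o["ft_force"],t[1].inv().apply(c[0]-t[0]),c[1].as_euler('zyx',degrees=True))
s=vision.snapshot("wrist"); save(s,"wrist13",(200,80,440,290),3.3)
rows(c,[(selp(n,0,h=.016),1) for n in np.arange(3.8,4.5,.2)])
E
```

```text
8.5667 [ 0.67333475 -0.05694525  0.12279121] [-2.43423297  4.49804972  0.5359358 ] [-0.0024876   0.00036093 -0.00128744] [ 1.63360087e+02  1.73812839e-01 -1.79771781e+02]
[0.0012,-0.0031,-0.0001,0.2,0.2,6.4], 
[-0.0013,-0.0028,-0.0003,0.0,0.0,6.0], 
[-0.0013,-0.0028,-0.0002,-0.0,-0.0,6.0], 
[-0.0013,-0.0028,-0.0002,0.0,0.0,6.0],
```

View pics/wrist13.png

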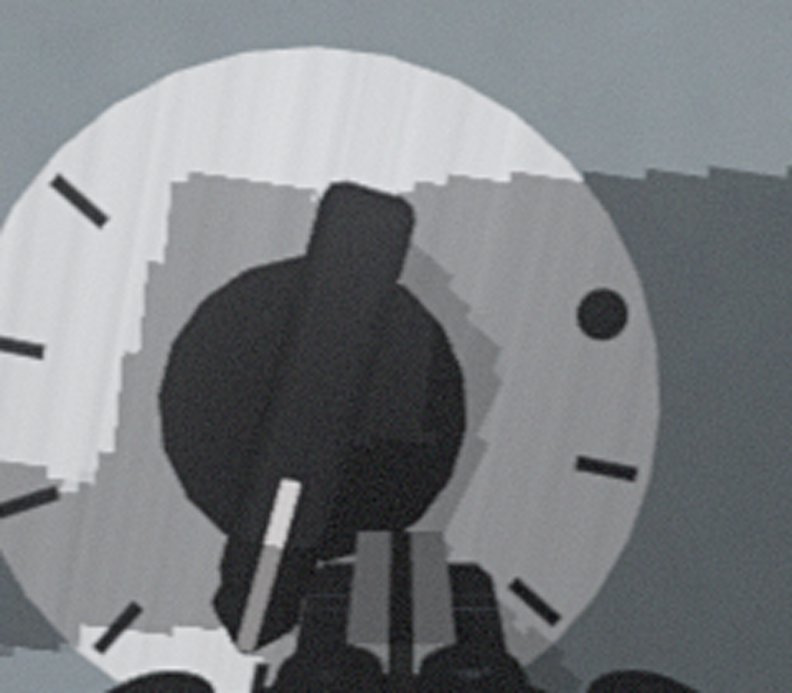

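```bash
cat >> h.py <<'E'
def f33(x,y): return (200+x/3.3,80+y/3.3)
E
python3 - <<'E'
from h import *
s=vision.snapshot("wrist")
print(selang(s,f33(290,480),f33(245,648)))
E
```

```text
(array([ 0.657 , -0.0787,  0.1347]), array([ 0.6822, -0.0784,  0.1392]), np.float64(0.025570983230656385), np.float64(-3.503857458292497), np.float64(4.11679524860975))
```

At 4 (measured 4.1). One more click; I'll go in small steps.

Call:
apply_moves(
  series=[
    [0.0005,-0.0025,0,0,0,6.4],
    [-0.001,-0.003,0,0,0,6],
    [-0.001,-0.0025,0,0,0,5],
  ],
)

```text
time: 8.92
position: [0.6793, -0.0652, 0.1233]
tool_rot: [0.001, 1.0, 0.001, 0.004]
ft_force: [0.1, -0.9, -0.7]
finger_gap: 0.002
```

```bash
python3 - <<'E'
from h import *
o=observe();c=cur(); t=selp(4.2,0); print(o["time"],c[0],o["ft_force"],t[1].inv().apply(c[0]-t[0]),c[1].as_euler('zyx',degrees=True))
s=vision.snapshot("wrist"); save(s,"wrist14",(200,80,440,290),3.3)
rows(c,[(selp(n,0,h=.016),1) for n in np.arange(4.4,5,.2)])
E
```

```text
8.9167 [ 0.67930784 -0.06516205  0.12332479] [ 0.07878462 -0.87341905 -0.74443538] [-0.00287819  0.00043175 -0.00097467] [-179.83951968    0.48614745 -179.82917132]
[0.0016,-0.0032,-0.0002,0.2,0.5,7.6], TOO BIG
[-0.0013,-0.0028,-0.0001,0.0,0.0,6.0], 
[-0.0013,-0.0028,-0.0001,-0.0,-0.0,6.0],
```

View pics/wrist14.png

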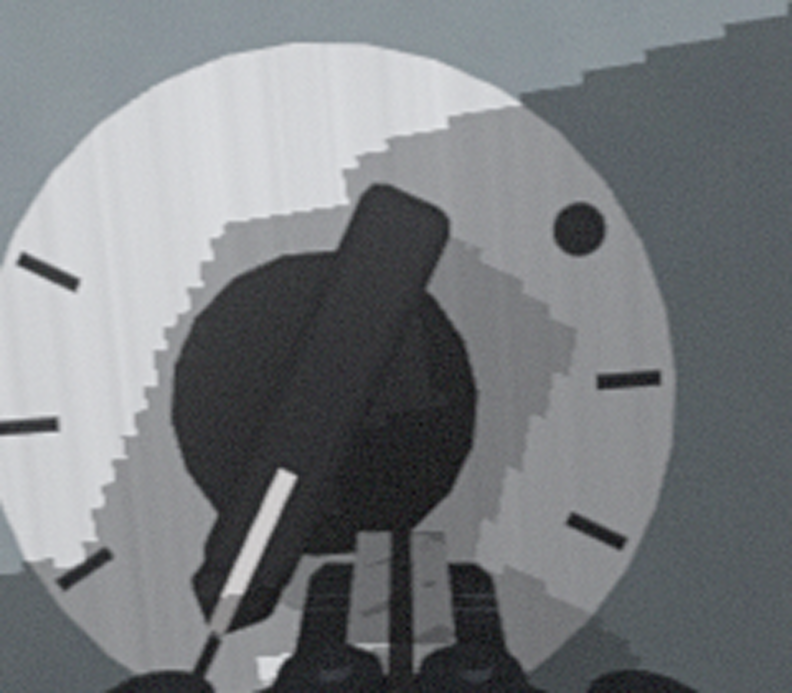

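```bash
python3 - <<'E'
from h import *
s=vision.snapshot("wrist")
print(selang(s,f33(287,470),f33(217,630)),selang(s,f33(408,205),f33(217,630)))
cc=f33(345,372)
for p in [(580,230),(628,380),(597,530),(205,655),(85,568),(30,427),(48,272)]: print(selang(s,cc,f33(*p),0)[2:])
E
```

```text
(array([ 0.6561, -0.0815,  0.1345]), array([ 0.6793, -0.0922,  0.1385]), np.float64(0.025856664575666703), np.float64(-28.545828717078585), np.float64(4.95152762390262)) (array([ 0.6197, -0.0641,  0.1284]), array([ 0.6793, -0.0922,  0.1385]), np.float64(0.0666122565842596), np.float64(-29.09176983471457), np.float64(4.9697256611571525))
(np.float64(0.04635926646947454), np.float64(116.59325928860623), np.float64(0.11355802371312554))
(np.float64(0.04846332148088167), np.float64(83.87644193772495), np.float64(1.204118602075835))
(np.float64(0.051787615246869485), np.float64(53.21127984391063), np.float64(2.226290671869646))
(np.float64(0.056613755285087636), np.float64(-31.121456006097976), np.float64(5.037381866869933))
(np.float64(0.05777218803563726), np.float64(-57.57568296858093), np.float64(5.919189432286031))
(np.float64(0.05555880582503389), np.float64(-84.5812396773767), np.float64(6.819374655912556))
(np.float64(0.053187503134027016), np.float64(-113.20346652421834), np.float64(7.7734488841406115))
```

The selector is at 5: the line measures 4.95, the handle 4.97, and it's in line with the tick. I'll back off, rise and go to the start button.

```bash
cat >> h.py <<'E'
ST=np.array([.541,-.1455]); 
def stp(h,psi=184.2):
    "TCP h above button top, along panel normal, tilted"
    nn=R.from_euler('z',YAW).apply([-np.sin(np.radians(10)),0,np.cos(np.radians(10))])
    base=np.array([*ST,panelz(ST+np.array([.0038,0]))+.022*np.cos(np.radians(10))])
    ax=R.from_euler('z',YAW).apply([0,1,0])
    p,r=pose(base+nn*h,psi); return p,R.from_rotvec(-ax*np.radians(10))*r
E
python3 - <<'E'
from h import *
c=cur(); a=c[0]+[0,.015,0]; b=a+[-.01,0,.07]
t=stp(.06); print(t[0],stp(0)[0],t[1].as_matrix()[:,2])
rows(c,[((a,c[1]),2),((b,c[1]),3),(t,7)])
E
```

```text
[ 0.53060962 -0.14627029  0.16391727] [ 0.541      -0.1455      0.10482881] [ 0.17317295  0.01283824 -0.98480775]
[-0.0000,0.0075,0.0000,0.0,0.0,0.0], 
[-0.0000,0.0075,0.0000,0.0,0.0,0.0], 
[0.0031,0.0001,-0.0234,0.0,0.0,0.0], 
[0.0031,0.0001,-0.0234,0.0,0.0,0.0], 
[0.0031,0.0001,-0.0234,0.0,0.0,0.0], 
[0.0199,-0.0137,0.0040,-0.0,-1.4,-0.6], 
[0.0201,-0.0135,0.0035,-0.0,-1.4,-0.6], 
[0.0203,-0.0133,0.0030,-0.0,-1.4,-0.6], 
[0.0205,-0.0131,0.0025,-0.0,-1.4,-0.6], 
[0.0207,-0.0128,0.0020,-0.0,-1.4,-0.6], 
[0.0209,-0.0126,0.0015,-0.0,-1.4,-0.6], 
[0.0210,-0.0124,0.0010,-0.0,-1.4,-0.6],
```

Call:
apply_moves(
  series=[
    [0,0.0075,0,0,0,0],
    [0,0.0075,0,0,0,0],
    [0.003,0,-0.0235,0,0,0],
    [0.003,0,-0.0235,0,0,0],
    [0.003,0,-0.0235,0,0,0],
  ],
)

```text
time: 9.43
position: [0.6658, -0.0479, 0.1883]
tool_rot: [-0.01, 1.0, 0.002, -0.002]
ft_force: [-0.1, 0.0, -0.3]
finger_gap: -0.002
```

Call:
apply_moves(
  series=[
    [0.02,-0.0135,0.004,0,-1.4,-0.6],
    [0.02,-0.0135,0.0035,0,-1.4,-0.6],
    [0.0205,-0.0135,0.003,0,-1.4,-0.6],
    [0.0205,-0.013,0.0025,0,-1.4,-0.6],
    [0.0205,-0.013,0.002,0,-1.4,-0.6],
    [0.021,-0.0125,0.0015,0,-1.4,-0.6],
    [0.021,-0.0125,0.001,0,-1.4,-0.6],
    [0,0,0,0,0,0],
  ],
)

```text
time: 10.1
position: [0.5329, -0.1451, 0.1669]
tool_rot: [-0.067, 0.993, -0.001, 0.098]
ft_force: [0.4, -0.1, -0.6]
finger_gap: -0.001
```

```bash
python3 - <<'E'
from h import *
o=observe();c=cur(); print(o["time"],c[0],o["ft_force"],c[1].as_matrix()[:,2])
s=vision.snapshot("top"); save(s,"top15",(195,65,375,240),3.4)
s=vision.snapshot("wrist"); save(s,"wrist15")
s=vision.snapshot("side"); save(s,"side15",(140,120,400,350),3)
rows(c,[(stp(.03),2)])
E
```

```text
10.1 [ 0.53294628 -0.14510586  0.16688271] [ 0.44700445 -0.10312724 -0.61739592] [ 0.19402471  0.01156933 -0.98092842]
[0.0018,-0.0003,0.0162,-0.1,0.6,1.8], 
[0.0016,-0.0004,0.0162,-0.1,0.6,1.8],
```

View pics/top15.png

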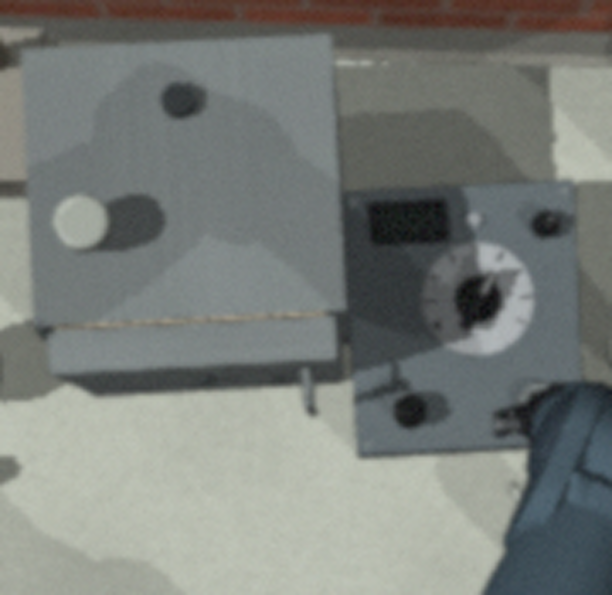

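View pics/wrist15.png

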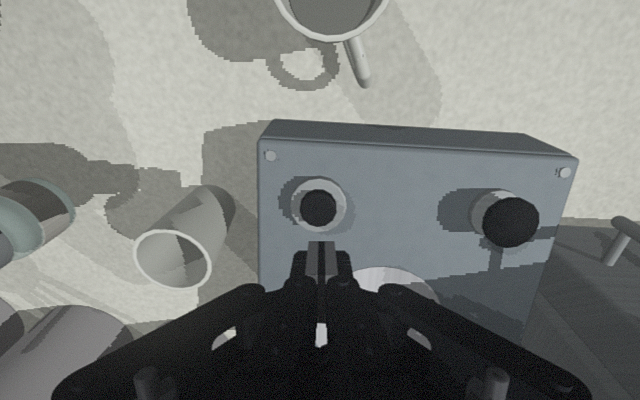

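View pics/side15.png

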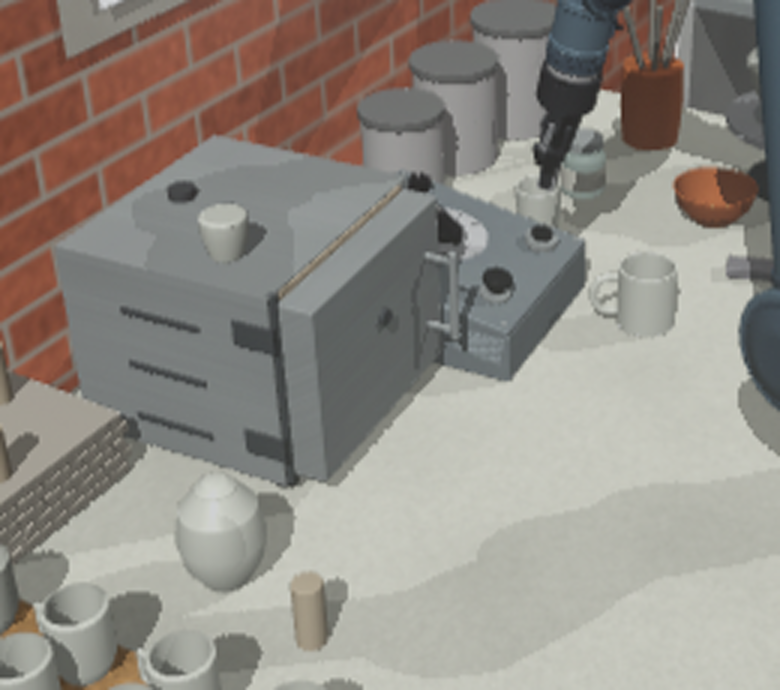

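Before pressing start, I'll check the door more closely: its top gap and its outer edge against the kiln's front edge.

```bash
python3 - <<'E'
from h import *
s=vision.snapshot("side"); save(s,"side16",(225,170,300,225),9)
s2=vision.snapshot("top"); save(s2,"top16",(200,150,305,190),7)
# fit edges in the top view: for columns find tan stripe centroid and outer edge
im=s2["color"].astype(float); 
L=[]
for u in range(218,292,4):
    col=im[150:180,u,:].mean(axis=1) if False else im[150:180,u-1:u+2,:].mean(axis=1)
    tan=col[:,0]-col[:,2]; w=np.clip(tan-tan.min()-8,0,None); 
    L.append((u,150+(w*np.arange(30)).sum()/w.sum(),w.sum()))
L=np.array(L); print(L.round(1).tolist())
g=cv2.cvtColor(s2["color"],cv2.COLOR_RGB2GRAY).astype(float)
E=[]
for u in range(214,280,3):
    col=cv2.GaussianBlur(g,(0,0),1)[168:184,u]; d=np.diff(col); E.append((u,168.5+np.argmin(d)))
print(E)
for nm,z,P in [("tan",.255,L[:,:2])]:
    W3=np.array([onz(s2,u,v,z) for u,v in P]); m=np.polyfit(W3[:,1],W3[:,0],1); print(nm,m)
E
```

```text
[[218.0, 163.9, 22.3], [222.0, 160.3, 24.3], [226.0, 160.2, 27.7], [230.0, 159.9, 22.7], [234.0, 159.6, 22.3], [238.0, 159.5, 24.0], [242.0, 159.3, 25.3], [246.0, 159.2, 26.7], [250.0, 160.4, 24.3], [254.0, 159.8, 22.0], [258.0, 160.4, 27.3], [262.0, 159.6, 36.3], [266.0, 159.8, 27.7], [270.0, 162.5, 35.3], [274.0, 164.4, 29.0], [278.0, 163.8, 38.3], [282.0, 161.9, 40.0], [286.0, 157.0, 24.7], [290.0, 168.8, 28.0]]
[(214, np.float64(174.5)), (217, np.float64(174.5)), (220, np.float64(174.5)), (223, np.float64(173.5)), (226, np.float64(173.5)), (229, np.float64(173.5)), (232, np.float64(173.5)), (235, np.float64(173.5)), (238, np.float64(173.5)), (241, np.float64(172.5)), (244, np.float64(172.5)), (247, np.float64(172.5)), (250, np.float64(172.5)), (253, np.float64(172.5)), (256, np.float64(172.5)), (259, np.float64(171.5)), (262, np.float64(171.5)), (265, np.float64(171.5)), (268, np.float64(171.5)), (271, np.float64(171.5)), (274, np.float64(171.5)), (277, np.float64(171.5))]
tan [0.01730813 0.58847581]
```

View pics/side16.png

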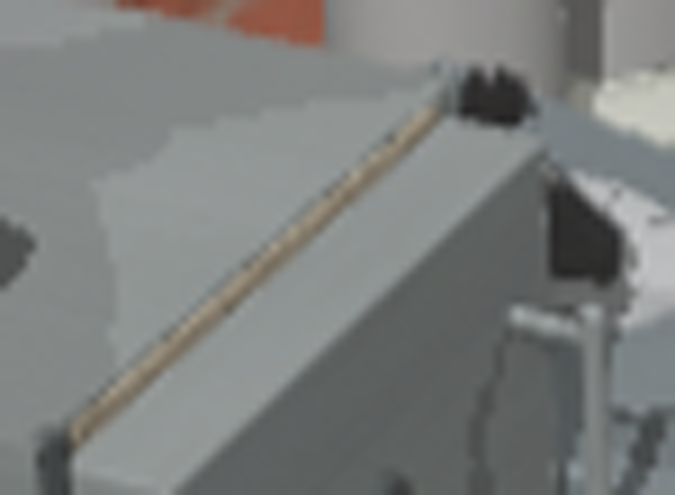

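View pics/top16.png

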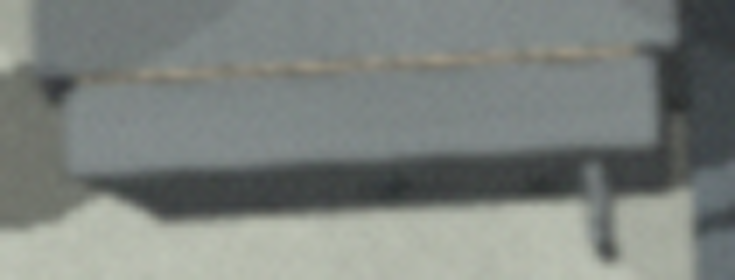

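The door looks shut: the tan gap strip has the same width from end to end, and the door's top edge runs parallel to the kiln front. Next I'll locate the cap from this view, at (318,207).

```bash
python3 - <<'E'
from h import *
s=vision.snapshot("wrist"); im=cv2.cvtColor(s["color"],cv2.COLOR_RGB2GRAY)
m=(im[170:236,285:350]<50).astype(np.uint8); n,l,st,ce=cv2.connectedComponentsWithStats(m)
i=1+np.argmax(st[1:,4]); u,v=ce[i]+[285,170]; print(st[i],u,v)
for z in (.0,): 
    X=onpanel(s,u,v,.022); print(X, stp(0)[0]); 
x,y,w,h=st[i][:4]
a=onpanel(s,285+x,v,.022);b=onpanel(s,285+x+w,v,.022); print("diam",np.linalg.norm(a-b))
c=cur(); rows(c,[(stp(.02),3)])
print(c[1].inv().apply(X-c[0]))
E
```

```text
[ 16  12  36  37 951] 318.4637223974763 199.98843322818087
[ 0.54083962 -0.14738499  0.10478144] [ 0.541      -0.1455      0.10482881]
diam 0.026009094265188736
[0.0040,0.0000,0.0146,-0.1,0.5,1.2], 
[0.0038,-0.0001,0.0146,-0.1,0.5,1.2], 
[0.0037,-0.0002,0.0147,-0.1,0.5,1.2], 
[ 0.01284755 -0.00170316  0.06380155]
```

Call:
apply_moves(
  series=[
    [0.004,-0.0003,0.0146,0,0.5,1.2],
    [0.004,-0.0003,0.0146,0,0.5,1.2],
    [0.004,-0.0003,0.0136,0,0.3,0.6],
    [0,0,0,0,0,0],
  ],
)

```text
time: 10.73
position: [0.5441, -0.1457, 0.1272]
tool_rot: [-0.045, 0.995, -0.001, 0.093]
ft_force: [-0.4, 0.6, -1.3]
finger_gap: 0.003
```

```bash
python3 - <<'E'
from h import *
o=observe();c=cur(); print(o["time"],c[0],o["ft_force"],c[1].as_matrix()[:,2])
X=np.array([.541,-.1468,.1048]); print(c[1].inv().apply(X-c[0]))
s=vision.snapshot("wrist"); save(s,"wrist17")
s=vision.snapshot("side"); save(s,"side17",(290,160,360,230),8)
E
```

```text
10.7333 [ 0.54405578 -0.14568808  0.12723882] [-0.39127949  0.646699   -1.31596625] [ 0.18482685  0.00646548 -0.98274983]
[ 0.00723354 -0.00060856  0.02147977]
```

View pics/wrist17.png

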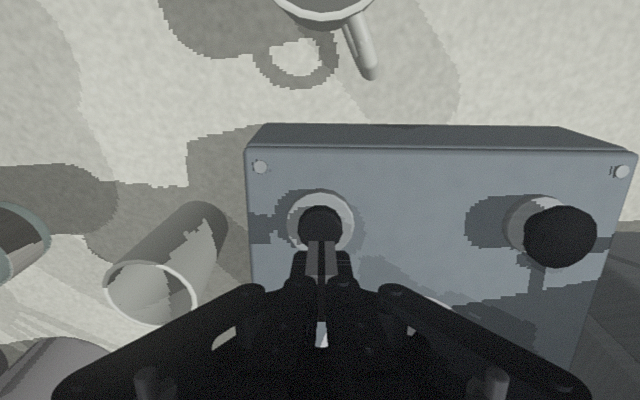

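View pics/side17.png

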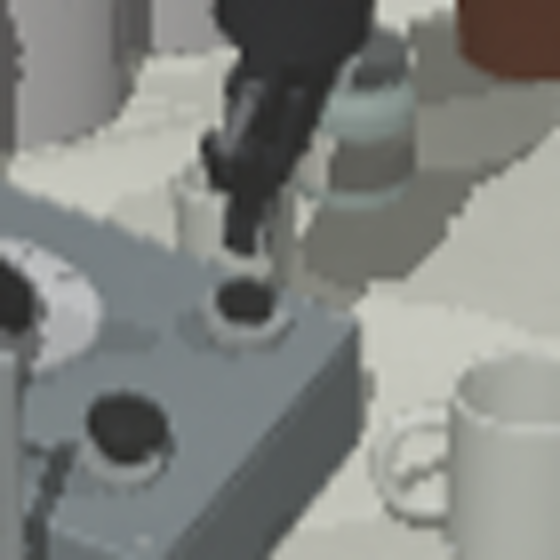

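The tip is just above the back of the cap and needs 7 mm more along tool x.

Call:
apply_moves(
  series=[
    [0.003,0,0.005,0,0,0],
    [0.003,0,0.005,0,0,0],
    [0.002,0,0.004,0,0,0],
    [0,0,0,0,0,0],
  ],
)

```text
time: 11.17
position: [0.5432, -0.1475, 0.1165]
tool_rot: [-0.046, 0.994, -0.003, 0.097]
ft_force: [-0.5, 0.2, 0.5]
finger_gap: -0.002
```

```bash
python3 - <<'E'
from h import *
o=observe();c=cur(); print(o["time"],c[0],o["ft_force"],c[1].as_matrix()[:,2])
X=np.array([.541,-.1468,.1048]); print(c[1].inv().apply(X-c[0]))
E
```

```text
11.1667 [ 0.54318529 -0.14745573  0.11651597] [-0.52038529  0.22919932  0.48562454] [ 0.19386828  0.00324969 -0.98102219]
[0.00433884 0.00102591 0.0110721 ]
```

Call:
apply_moves(
  series=[
    [0.003,0,0.003,0,0,0],
    [0.002,0,0.003,0,0,0],
    [0,0,0.003,0,0,0],
  ],
)

```text
time: 11.42
position: [0.5401, -0.1483, 0.1071]
tool_rot: [-0.046, 0.994, -0.003, 0.098]
ft_force: [0.7, -0.2, -0.1]
finger_gap: 0.001
```

```bash
python3 - <<'E'
from h import *
o=observe();c=cur(); print(o["time"],c[0],o["ft_force"],c[1].as_matrix()[:,2])
X=np.array([.541,-.1468,.1048]); print(c[1].inv().apply(X-c[0]))
s=vision.snapshot("wrist"); save(s,"wrist18",(200,80,440,290),3.3)
E
```

```text
11.4167 [ 0.54014289 -0.14834665  0.10707312] [ 0.74820394 -0.2296098  -0.13416506] [ 0.19564979  0.00237596 -0.98067095]
[-0.00053684  0.00149767  0.00240055]
```

View pics/wrist18.png

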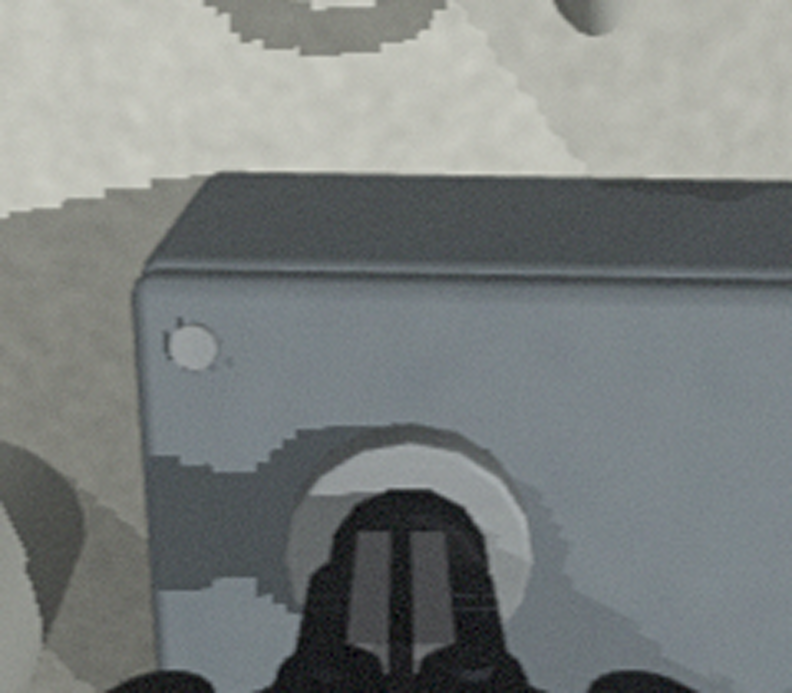

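The tip is centred on the cap. I'll press gently in small steps.

Call:
apply_moves(
  series=[
    [0,0,0.002,0,0,0],
    [0,0,0.002,0,0,0],
    [0,0,0.002,0,0,0],
    [0,0,0.001,0,0,0],
  ],
)

```text
time: 11.8
position: [0.5413, -0.1482, 0.0995]
tool_rot: [-0.046, 0.994, -0.003, 0.098]
ft_force: [-2.2, 0.1, 3.7]
finger_gap: 0.003
```

```bash
python3 - <<'E'
from h import *
o=observe();c=cur(); print(o["time"],c[0],o["ft_force"])
X=np.array([.541,-.1468,.1048]); print(c[1].inv().apply(X-c[0]))
E
```

```text
11.8 [ 0.54133457 -0.14820554  0.09947206] [-2.17616943  0.05086335  3.70291907]
[-0.00083971  0.00134838 -0.00528688]
```

Call:
apply_moves(
  series=[
    [0,0,0.001,0,0,0],
    [0,0,0.001,0,0,0],
    [0,0,0,0,0,0],
  ],
)

```text
time: 12.05
position: [0.5415, -0.1482, 0.0986]
tool_rot: [-0.046, 0.994, -0.003, 0.098]
ft_force: [-2.4, 0.2, 4.3]
finger_gap: -0.004
```

```bash
python3 - <<'E'
from h import *
o=observe();c=cur(); print(o["time"],c[0],o["ft_force"])
X=np.array([.541,-.1468,.1048]); print(c[1].inv().apply(X-c[0]))
E
```

```text
12.05 [ 0.54146211 -0.1482098   0.09864957] [-2.41772566  0.15357362  4.27632611]
[-0.00087455  0.00134883 -0.00611921]
```

Call:
apply_moves(
  series=[
    [0,0,0.001,0,0,0],
    [0,0,0.0005,0,0,0],
  ],
)

```text
time: 12.22
position: [0.5415, -0.1482, 0.0984]
tool_rot: [-0.046, 0.994, -0.004, 0.098]
ft_force: [-3.7, 1.1, 6.5]
finger_gap: -0.006
```

Call:
apply_moves(
  series=[
    [0,0,-0.004,0,0,0],
    [0,0,-0.006,0,0,0],
    [0,0,-0.015,0,0,0],
    [0,0,-0.03,0,0,0],
    [0,0,-0.03,0,0,0],
    [0,0,-0.03,0,0,0],
    [0,0,0,0,0,0],
  ],
)

```text
time: 12.8
position: [0.5171, -0.1478, 0.2148]
tool_rot: [-0.046, 0.994, -0.003, 0.096]
ft_force: [0.7, 0.3, 0.7]
finger_gap: 0.0
```

```bash
python3 - <<'E'
from h import *
o=observe();c=cur(); print(o["time"],c[0],o["ft_force"])
s=vision.snapshot("wrist"); save(s,"wrist19")
E
```

```text
12.8 [ 0.51709819 -0.14777265  0.21483871] [0.71827961 0.25849693 0.71022874]
```

View pics/wrist19.png

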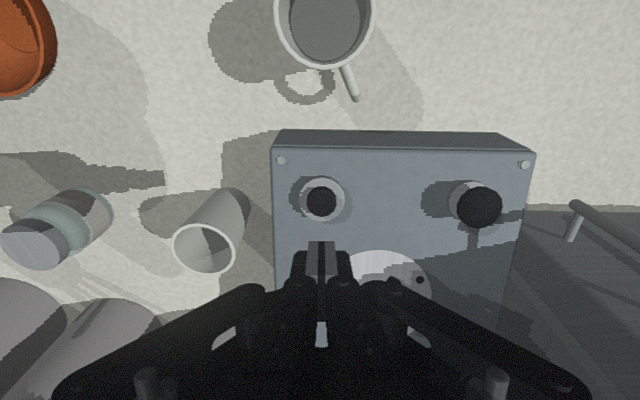

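The button bottomed (7.5 N, no further travel) and has come back up. Last checks on the door and selector.

```bash
python3 - <<'E'
from h import *
s=vision.snapshot("top"); save(s,"top20",(195,65,455,265),3)
s=vision.snapshot("side"); save(s,"side20",(140,120,400,350),3)
E
```

```text
(no output)
```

View pics/top20.png

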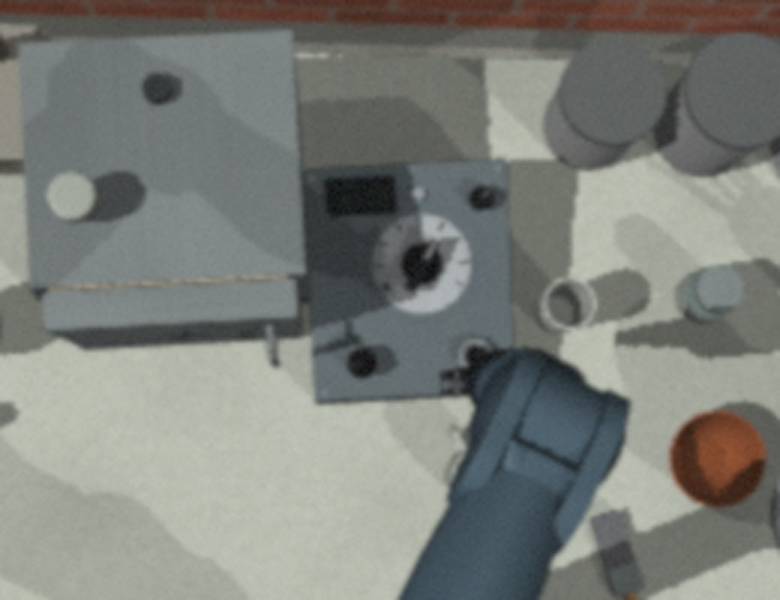

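View pics/side20.png

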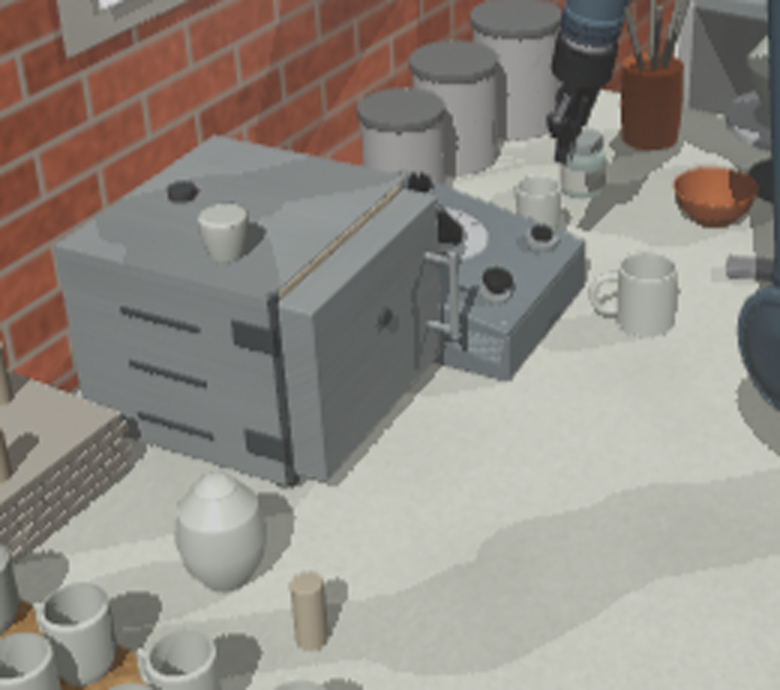

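Door shut, the nose line points up-right at tick 5, the start cap is up, and nothing else has moved. I'll hand in.

```bash
python3 -c "
from bench import finish_job
print(finish_job())"
```

```text
the job is handed in; nothing more can be done
None
```

The door is shut, the selector is at position 5, and the start button was pressed last and has come back up. I used only the closed fingers and handed in with the arm clear, about 13 s into the 64 s limit.

- **Door:** I pushed it until it stopped firmly at about 17 N, well above its 1–5 N friction. Afterwards the gap strip along the top looked even and parallel to the kiln front. I have no direct angle reading: the edge fits are good to only about 0.01 rad, and my fit along the gap strip was too noisy to use.
- **Selector:** it started at Off and I clicked it clockwise. Twice it snapped on into the next position ahead of the finger. It measured 4.95 and 4.97 from the wrist view, in line with the position 5 tick, and the last top view agrees.
- **Start button:** I pressed it until it bottomed, with about 6 mm of travel and 7.5 N at the end, then released it. The last pictures show the cap up.
- **Other controls and pots:** the stop button, limit knob, pots and tools that show in the last pictures are where they were. The mug is partly hidden by the arm in the top view, but the side view shows it in place.

The top and wrist views first put the desk controls up to about 11 mm apart. I corrected the desk corners picked in the wrist view, which brought the two to within about 6 mm before I touched the selector. Within the wrist view, leaving the desk height free gave a value 8 mm lower than stated. I kept the stated height, and the start button bottomed where that height predicted.

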